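# Set the slide gauge to the square pastry stamp and pack the stamp case

## Robot

A 6-joint arm with a two-finger parallel gripper is mounted at the origin on a cart in front of the work surface, level with it; the furniture and walls round the work are solid. World frame = base frame: x ahead of the robot, y to its left, z up, the work surface at z = 0. Lengths are in m, angles in rad, forces in N, time in s.
With the tool pointing down it reaches from about 0.425 to 0.95 m from the base axis. Payload 3.5 kg.
Tool frame: the origin (TCP) lies at the very end of the fingers, on their centre line; the grasp point (between the pads) lies 19 mm behind it; z points along the fingers, y is the direction in which the jaws open and shut (so a half turn about z gives the same grasp; the last joint's range is limited). The gripper opens to 85 mm and grips with 20 to 120 N. Pads are 22 mm wide; open, the fingers measure 114 mm over their backs; the gripper's body (76 mm by 85 mm) begins 54 mm behind the grasp point. The pads swing forward as they close: fully open they stand 13 mm farther back than shut.
Start: joints at [-0.15, 0.286, 1.577, -0, 1.279, -0.15], TCP at [0.675, 0, 0.231] pointing down, gripper open.
Joint ranges: [-2.77, 2.77], [-0.9, 2.22], [0.21, 2.48], [-1.53, 4.67], [0.24, 2.81], [-2.84, 2.84]. Speed limits (rad/s): [2.79, 2.79, 3.14, 3.14, 3.14, 3.14].

## Interface

Orientations are given as a unit quaternion [x, y, z, w].
In Python, from plant import get_state, read_camera, get_calibration, ticket, search_frame, cut_out, pinpoint gives the robot as it stands.
- The arm moves only by the tool move_arm, never from a script. Its argument "plan" is a list that holds one entry, the list of rows, each a list of 7 numbers: the turn, a rotation vector about the tool's x, y, z in degrees, then the shift along the tool's x, y, z in m, then the finger opening in m, from 0 to 0.0854. In form: [[[ax, ay, az, x, y, z, hand], ...]]. A call has exactly 5 rows; each row is the pose to reach, as a shift and turn from the pose measured when the call began, along the tool's axes at that moment; what a row does not reach only later rows make up. A row lasts 1/8 s, in which the tool goes at most 62.5 mm and 10.7 degrees, less where a joint would pass 70% of its speed; a pose out of reach is approached as far as the arm can. A call with a gripper value outside its range is refused whole. The fingers move at their own pace and stop on an object; "force" is the grip in N (left out, the last holds). Time passes only in rows, so rows that repeat a pose let the fingers close, or fill a call up. It gives the time, the measured TCP pose, the force and the opening at its end, in the units of the state.
- get_state(): the state, without advancing time (a new reading comes with each control period).
- read_camera(name): name is "scene" or "side" or "wrist"; returns the picture (480x640x3 uint8, red, green, blue); there is no depth.
- get_calibration(name): a dict with "mtx" (3x3 intrinsics, pixels), "extrinsics" (4x4, takes a point from camera to world coordinates); the wrist camera has in their place "hand_eye" (4x4, takes a point from camera to tool coordinates, whose origin is the TCP and whose axes are the flange's). Camera axes: x right, y up, looking along -z (the intrinsics and any distortion apply to the point x, -y, -z); pixel columns grow to the right and rows downward; lengths in m; the calibration is good to about 2 mm. A picture is of the moment at which its call begins: read the wrist's pose just before it. get_calibration takes no time and is no camera call.
- ticket.sign_off(): hands the job in, once; it reports no verdict.
Trained networks look in the newest picture that a camera, given by its name, has taken for a name from the list of things; names that differ only in an ending like _2 or _b are one class to them, and where a whole thing is asked for, a point or a joint stands for the part that bears it (a point fixed in the world has none). Each returns a list of dicts, best first, with "p" (0 to 1); they miss things now and then, are a little off and sometimes report something else, mostly with a low value. They report only what shows in the picture. A call takes as long as a camera call.
- search_frame(camera, query): "centre" ([column, row] in pixels, amid what is visible of it).
- cut_out(camera, query): "pixels" (480x640 bool, what is visible of it) and "centre" ([column, row] in pixels, amid what is visible of it).
- pinpoint(camera, query): "centre" ([column, row] in pixels: a listed point, or the origin of a listed thing).
The state is a dict: "time": time; "qpos": joint angles; "dq": joint speeds; "joint_efforts": joint torques, N m; "eef_pos": TCP position; "tcp_rot": TCP orientation; "contact_force": force on the tool from outside, world axes, zero at the start; "wrist_torque": the same for the moment, N m; "opening": opening from 0.0 (shut) to 1.0 (fully open).
Only numpy, scipy, OpenCV 4.12 (cv2) and the standard library are available. Lean on these libraries where they do the work, as an engineer would, in place of code of your own. Each camera call takes 0.05 s, during which the arm holds its last target.

## Task

Set the slide gauge for tomorrow's dough strips: stand the square pastry stamp on its bed between the opened jaws, faces flat to them, close the sliding jaw until it presses on the stamp, then take the stamp out and leave the gauge set at that width. Pack every stamp that is there, handle up, into the cutout of its own shape in the case and press it fully home to the floor of the cutout. Leave the prep cup and the ring mould where they stand.

Things in the scene. Friction and masses are not known exactly. Their poses are not given: they have to be found in the camera images.
- square_stamp: Pastry stamp, 130 g: aluminium head 18 mm thick, outline a square 40 x 40 mm; its lowest 6 mm taper in 2 mm a side. On it a beech bar handle, 34 mm along own x, 20 mm along own y, top 54 mm above the underside. Origin: centre of the underside, z up. Always there.
- pocket_square (a point): Centre of the floor of the square stamp's cutout (43 x 43 mm, square; 14 mm deep, chamfered mouth); axes as the case. Spring balls in its +y and -y walls, 9 mm above the floor, grip the head: a stamp merely set in stands about 5 mm proud; 5 to 15 N straight down pushes it home.
- oblong_stamp: Pastry stamp, 130 g: aluminium head 18 mm thick, outline a plain rectangle, 58 mm along its own x by 34 mm along its own y; its lowest 6 mm taper in 2 mm a side. On it a beech bar handle, 34 mm along own x, 20 mm along own y, top 54 mm above the underside. Origin: centre of the underside, z up. May be absent (None).
- pocket_oblong (a point): Centre of the floor of the oblong stamp's cutout (rectangle, 61 mm along the point's x by 37 mm along its y; 14 mm deep, chamfered mouth); axes as the case. Spring balls in its +y and -y walls, 9 mm above the floor, grip the head: a stamp merely set in stands about 5 mm proud; 5 to 15 N straight down pushes it home.
- hexagon_stamp: Pastry stamp, 130 g: aluminium head 18 mm thick, outline a regular hexagon, 46 mm across flats (a corner points along its own +x, flats face its own +y and -y); its lowest 6 mm taper in 2 mm a side. On it a beech bar handle, 34 mm along own x, 20 mm along own y, top 54 mm above the underside. Origin: centre of the underside, z up. May be absent (None).
- pocket_hexagon (a point): Centre of the floor of the hexagon stamp's cutout (hexagon, 49 mm across flats, a corner along the point's +x; 14 mm deep, chamfered mouth); axes as the case. Spring balls in its +y and -y walls, 9 mm above the floor, grip the head: a stamp merely set in stands about 5 mm proud; 5 to 15 N straight down pushes it home.
- cross_stamp: Pastry stamp, 130 g: aluminium head 18 mm thick, outline a plus-shaped cross of two bars, each 54 x 24 mm, along its own x and y; its lowest 6 mm taper in 2 mm a side. On it a beech bar handle, 34 mm along own x, 20 mm along own y, top 54 mm above the underside. Origin: centre of the underside, z up. May be absent (None).
- pocket_cross (a point): Centre of the floor of the cross stamp's cutout (plus-shaped, bars 57 x 27 mm along the point's x and y; 14 mm deep, chamfered mouth); axes as the case. Spring balls in its +y and -y walls, 9 mm above the floor, grip the head: a stamp merely set in stands about 5 mm proud; 5 to 15 N straight down pushes it home.
- case: Flat open case, 164 x 164 mm, black rim 27 mm high, grey rigid insert whose top is 24 mm above the table; four cutouts in a square, 76 mm from centre to centre, floors 10 mm above the table. Fixed. Origin: centre of the underside; the latches are on its -x side, hinge barrels on +x.
- gauge: Slide gauge, fixed: dark steel bed 176 x 50 mm, its top 8 mm above the table, a fixed jaw 22 mm high at one end. Origin: at table height under the middle of the fixed jaw's measuring face; own +x points from that face along the bed, y across it. The part to measure stands on the bed between the fixed and the sliding jaw.
- gauge_jaw: Sliding jaw, 44 mm wide, 22 mm above the table. Origin: middle of its measuring face at bed height, axes as the gauge: its x in the gauge's frame is the opening (80 mm fully open, 10 to 30 at the start). Black grip tab on it, 26 mm along x, 16 mm across, centre 36 mm behind the face (+x), top 66 mm above the table. About 1.5 N of friction; stays where left.
- prep_cup: Bystander: small loose steel prep cup, 66 mm wide, 50 mm high. Origin: centre of its underside.
- cake_ring: Bystander: loose steel ring mould, 62 mm wide, 26 mm high. Origin: centre of its underside.

How it is judged:
On the way:
1. the sliding jaw is closed on the square stamp standing on the gauge bed, pressing on it with more than 2 N (contact force between square_stamp and gauge_jaw above 2 N and angle between square_stamp's own z axis and vertical below 0.1 rad and x of gauge_jaw in the frame of gauge between 0.0375 and 0.0425 m and x of square_stamp in the frame of gauge between 0.016 and 0.024 m and y of square_stamp in the frame of gauge between -0.02 and 0.02 m), for 0.2 s.
At the end, for the whole second after the job is handed in: The gauge is left open by the width of the square stamp, 40 mm (37.5 to 42.5 mm), and every stamp present stands upright and at rest in the cutout of its own shape, within 4 mm of its centre and pressed down to within 2 mm of its floor (x of gauge_jaw in the frame of gauge between 0.0375 and 0.0425 m and horizontal distance between square_stamp and pocket_square below 0.004 m and z of square_stamp in the frame of pocket_square below 0.002 m and angle between each of square_stamp, oblong_stamp, hexagon_stamp, cross_stamp's own z axis and vertical below 0.06 rad and linear speed of each of square_stamp, oblong_stamp, hexagon_stamp, cross_stamp below 0.02 m/s and horizontal distance between oblong_stamp and pocket_oblong below 0.004 m and z of oblong_stamp in the frame of pocket_oblong below 0.002 m and horizontal distance between hexagon_stamp and pocket_hexagon below 0.004 m and z of hexagon_stamp in the frame of pocket_hexagon below 0.002 m and horizontal distance between cross_stamp and pocket_cross below 0.004 m and z of cross_stamp in the frame of pocket_cross below 0.002 m); the robot touches nothing.
It fails at once if the prep cup or the ring mould is pushed more than 4 cm from its place (distance of any of prep_cup, cake_ring from where it was at the start of the episode above 0.04 m).
Of oblong_stamp, hexagon_stamp, cross_stamp only 2 to 3 are there at a start; the rules pass over those that are not, and their reading is None.
At some moment in a run one of square_stamp, oblong_stamp, hexagon_stamp, cross_stamp may be knocked a few centimetres aside while the robot is not near it.
Once in a run the grip may slacken for a moment while it holds something.
It also fails if it takes over 208 s, if anything falls off the work surface, if the arm or the gripper's body presses on something with over 40 N, if the wrist force passes 120 N, or if a joint passes its speed limit or range.

## Working session

There is one attempt and no reset: what is moved stays moved. The work goes in short steps, Python scripts to look and compute and a tool call to move; the robot and the scene stay as the last step left them, time stands still between calls to the robot, and variables do not carry over. Pictures are saved under pics/ and viewed, and the job is handed in when it is done.

Besides the shell and the picture viewer there is one more tool, called after "Request:" as name([rows], argument=value, ...), one row to a line, values as JSON. move_arm: Moves the arm, as the interface text tells. Its arguments: {"type":"object","properties":{"plan":{"type":"array","items":{"type":"array","items":{"type":"array","items":{"type":"number"}}}},"force":{"type":"number"}},"required":["plan"]}

```bash
mkdir -p pics; ls
python3 - <<'E'
from plant import *
import cv2,numpy as np
s=get_state()
print(s)
for c in ["scene","side","wrist"]:
    im=read_camera(c); cv2.imwrite(f"pics/a_{c}.png",im[:,:,::-1])
    print(c,{k:np.round(v,4).tolist() if not isinstance(v,str) else v for k,v in get_calibration(c).items()})
print(get_state()['time'])
E
```

```text
pics
{'time': 0.0, 'qpos': array([-1.50018585e-01,  2.87209455e-01,  1.57816994e+00, -4.95877322e-05,
        1.27859285e+00, -1.50027513e-01]), 'dq': array([0.00221123, 0.00011027, 0.00173906, 0.00034799, 0.00066023,
       0.0012616 ]), 'joint_efforts': array([-1.79628755e-04, -4.05981302e+01, -2.92628127e+01, -1.54224781e-04,
        5.81841552e-03,  3.74769741e-06]), 'eef_pos': array([6.74345662e-01, 1.03981634e-04, 2.29921799e-01]), 'tcp_rot': array([ 0.70709805,  0.70711451, -0.00072522, -0.00094352]), 'contact_force': array([ 0.37162528, -1.33609208,  0.79095973]), 'wrist_torque': array([ 0.04066258,  0.01336002, -0.02396978]), 'opening': 1.0010685289530372}
scene {'mtx': [[527.0391, 0.0, 321.7427], [0.0, 527.0391, 243.412], [0.0, 0.0, 1.0]], 'extrinsics': [[-0.846, 0.4013, -0.3512, 0.1857], [-0.5332, -0.6443, 0.5483, 0.7493], [-0.0062, 0.6511, 0.759, 0.7689], [0.0, 0.0, 0.0, 1.0]]}
side {'mtx': [[578.3123, 0.0, 318.9193], [0.0, 578.3123, 237.7757], [0.0, 0.0, 1.0]], 'extrinsics': [[0.9987, -0.0391, 0.0328, 0.5288], [0.0504, 0.6562, -0.7529, -0.6976], [0.008, 0.7535, 0.6574, 0.8679], [0.0, 0.0, 0.0, 1.0]]}
wrist {'mtx': [[409.0824, 0.0, 314.0555], [0.0, 409.0824, 241.9385], [0.0, 0.0, 1.0]], 'hand_eye': [[-0.0014, 0.9459, 0.3244, 0.0831], [1.0, 0.001, 0.0012, -0.001], [0.0008, 0.3244, -0.9459, -0.1415], [0.0, 0.0, 0.0, 1.0]]}
0.15
```

View pics/a_scene.png

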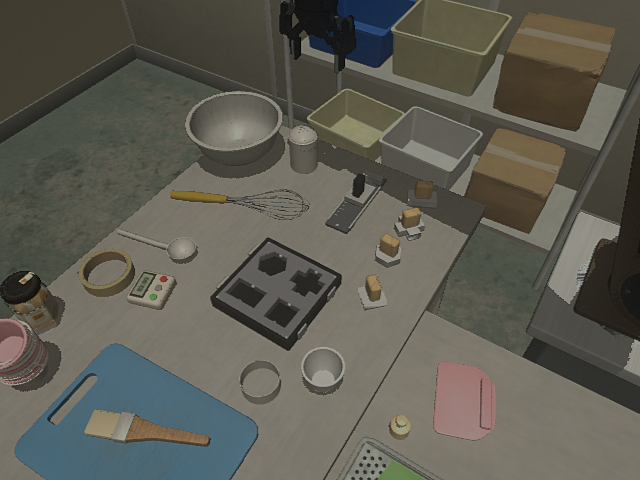

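View pics/a_side.png

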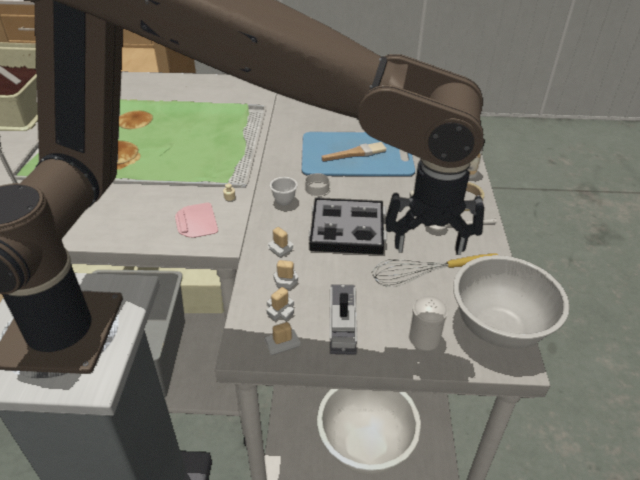

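View pics/a_wrist.png

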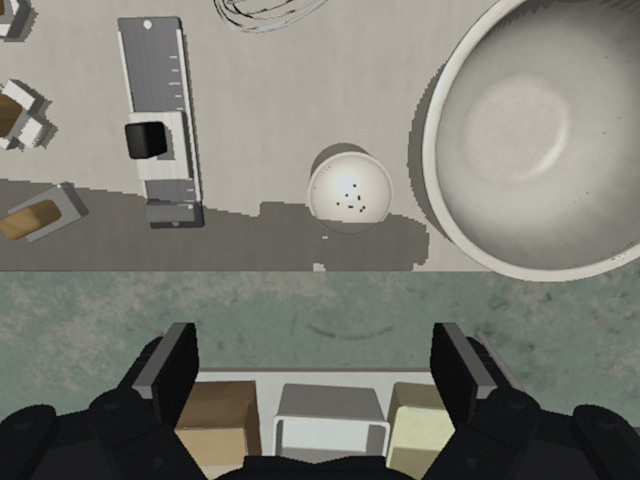

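The pictures show all four stamps in a row (scene: square 374,290; hexagon 388,248; cross 410,222; oblong 424,193). The case is at scene 277,290 and the gauge at 357,200. The cup and ring stand below them at 323,370 and 260,381.

```bash
cat > h.py <<'E'
from plant import *
import cv2,numpy as np
from scipy.spatial.transform import Rotation as R
def T_tool():
    s=get_state(); T=np.eye(4); T[:3,:3]=R.from_quat(s['tcp_rot']).as_matrix(); T[:3,3]=s['eef_pos']; return T
def cam(name,T=None):
    c=get_calibration(name)
    E=c['extrinsics'] if 'extrinsics' in c else (T if T is not None else T_tool())@c['hand_eye']
    return np.array(c['mtx']),np.array(E)
def ray(px,K,E):
    d=np.array([(px[0]-K[0,2])/K[0,0],-(px[1]-K[1,2])/K[1,1],-1.])
    return E[:3,3],E[:3,:3]@d
def onplane(px,K,E,z):
    o,d=ray(px,K,E); return o+d*(z-o[2])/d[2]
def proj(P,K,E):
    P=np.atleast_2d(P); p=(P-E[:3,3])@E[:3,:3]
    return np.c_[K[0,0]*p[:,0]/-p[:,2]+K[0,2], K[1,1]*(-p[:,1])/-p[:,2]+K[1,2]]
def shot(name,fn=None):
    T=T_tool(); im=read_camera(name)
    if fn: cv2.imwrite('pics/'+fn,im[:,:,::-1])
    K,E=cam(name,T); return im,K,E
STAMPS=['square_stamp','oblong_stamp','hexagon_stamp','cross_stamp']
E
python3 - <<'E'
from h import *
zs=dict(prep_cup=0,cake_ring=0,case=0,gauge=0,gauge_jaw=.008)
for q in STAMPS: zs[q]=0; zs['pocket_'+q.split('_')[0]]=.010
for c in ['scene','side']:
    im,K,E=shot(c)
    for q,z in zs.items():
        for r in pinpoint(c,q)[:2]:
            if r['p']>.2: print(c,q,np.round(r['p'],2),np.round(r['centre']),np.round(onplane(r['centre'],K,E,z),4)[:2])
print(get_state()['time'])
E
```

```text
scene prep_cup 0.84 [321. 379.] [0.3927 0.4329]
scene prep_cup 0.45 [367. 188.] [0.5433 0.0119]
scene cake_ring 0.85 [259. 384.] [0.4694 0.4911]
scene cake_ring 0.51 [281. 314.] [0.5156 0.3667]
scene case 0.59 [280. 292.] [0.5442 0.3291]
scene gauge 0.94 [371. 186.] [0.5386 0.0035]
scene gauge_jaw 0.81 [363. 188.] [0.546  0.0239]
scene square_stamp 0.7 [370. 299.] [0.3997 0.2584]
scene pocket_square 0.91 [280. 314.] [0.5125 0.3714]
scene oblong_stamp 0.96 [419. 201.] [ 0.4333 -0.0093]
scene pocket_oblong 0.68 [242. 297.] [0.5895 0.3788]
scene hexagon_stamp 0.55 [385. 258.] [0.4215 0.1621]
scene hexagon_stamp 0.55 [320. 378.] [0.3951 0.4318]
scene pocket_hexagon 0.89 [274. 266.] [0.5815 0.2938]
scene cross_stamp 0.68 [409. 228.] [0.4165 0.0688]
scene pocket_cross 0.82 [309. 286.] [0.5039 0.297 ]
side prep_cup 0.79 [283. 201.] [0.3908 0.427 ]
side prep_cup 0.24 [328. 234.] [0.506  0.3109]
side cake_ring 0.67 [310. 193.] [0.4544 0.4659]
side cake_ring 0.22 [347. 227.] [0.5486 0.3378]
side case 0.57 [346. 228.] [0.5466 0.3348]
side gauge 0.91 [344. 344.] [ 0.5478 -0.0048]
side gauge 0.73 [348. 229.] [0.5522 0.3311]
side gauge_jaw 0.87 [348. 334.] [0.5554 0.0122]
side gauge_jaw 0.22 [286. 200.] [0.3975 0.421 ]
side square_stamp 0.64 [281. 248.] [0.4017 0.2572]
side pocket_square 0.42 [284. 201.] [0.3952 0.4175]
side oblong_stamp 0.89 [282. 345.] [ 0.4319 -0.0142]
side pocket_oblong 0.67 [370. 218.] [0.6029 0.3628]
side pocket_oblong 0.37 [331. 215.] [0.5095 0.3669]
side hexagon_stamp 0.77 [288. 284.] [0.4291 0.1455]
side pocket_hexagon 0.6 [362. 235.] [0.5842 0.2994]
side cross_stamp 0.59 [281. 314.] [0.4214 0.0632]
side cross_stamp 0.51 [285. 282.] [0.4216 0.1515]
side pocket_cross 0.78 [329. 236.] [0.5092 0.2925]
1.55
```

Request:
move_arm([
  [[0, 0, 0, 0.03, -0.035, -0.004, 0.0854], [0, 0, 0, 0.07, -0.07, -0.01, 0.0854], [0, 0, 0, 0.11, -0.11, -0.015, 0.0854], [0, 0, 0, 0.14, -0.15, -0.02, 0.0854], [0, 0, 0, 0.16, -0.175, -0.02, 0.0854]],
])

```text
time: 2.17
eef_pos: [0.4985, 0.1614, 0.2521]
tcp_rot: [0.707, 0.708, 0.001, 0.0]
contact_force: [-0.3, -0.4, 0.5]
opening: 1.004
```

Run:
```python
from h import *
zs=dict(prep_cup=0,cake_ring=0,case=0,gauge=0,gauge_jaw=.008)
for q in STAMPS: zs[q]=0; zs['pocket_'+q.split('_')[0]]=.010
c='wrist'
im,K,E=shot(c,'b_wrist.png')
for q,z in zs.items():
        for r in pinpoint(c,q)[:2]:
            if r['p']>.2: print(c,q,np.round(r['p'],2),np.round(r['centre']),np.round(onplane(r['centre'],K,E,z),4)[:2])
s=get_state();print(s['time'],s['eef_pos'],s['tcp_rot'])
```

```text
wrist case 0.46 [353. 325.] [0.5404 0.0134]
wrist gauge 0.59 [354. 335.] [0.5409 0.0015]
wrist gauge_jaw 0.67 [360. 324.] [0.546  0.0191]
wrist square_stamp 0.56 [204.  85.] [0.3986 0.2584]
wrist pocket_square 0.55 [357. 327.] [0.5435 0.0175]
wrist oblong_stamp 0.85 [254. 345.] [ 0.4311 -0.0117]
wrist hexagon_stamp 0.89 [233. 196.] [0.4184 0.1577]
wrist pocket_hexagon 0.7 [416.  41.] [0.5842 0.2932]
wrist cross_stamp 0.63 [254. 345.] [ 0.4301 -0.0113]
wrist pocket_cross 0.55 [327.  36.] [0.5087 0.2972]
2.875 [0.50020572 0.15977787 0.25117794] [ 7.07284503e-01  7.06928997e-01 -1.16238338e-04 -1.04113839e-04]
```

View pics/b_wrist.png

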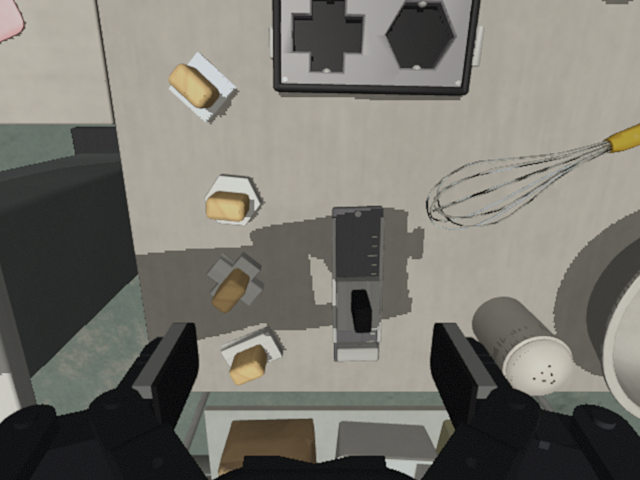

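The wrist picture shows the gauge with its fixed jaw at the bottom (355,352) and the bed going up. The stamps are at (204,85), (233,200), (235,282) and (250,352), all with different yaws. I'll fit model silhouettes to the masks.

```bash
cat >> h.py <<'E'
from scipy.optimize import minimize
def box(x0,x1,y0,y1,z0,z1): return np.array([[x,y,z] for x in(x0,x1) for y in(y0,y1) for z in(z0,z1)],float)
def headpart(poly):
    # poly: Nx2; inset 2mm approx by scaling halfwidths
    P=np.array(poly)/1e3; m=np.abs(P).max(0); Pi=P*(1-.002/np.maximum(m,1e-6))
    return np.r_[np.c_[Pi,0*P[:,0]],np.c_[P,0*P[:,0]+.006],np.c_[P,0*P[:,0]+.018]]
rc=lambda a,b:[(a,b),(a,-b),(-a,b),(-a,-b)]
r6=46/np.sqrt(3)
HEAD={'square_stamp':[rc(20,20)],'oblong_stamp':[rc(29,17)],'cross_stamp':[rc(27,12),rc(12,27)],
 'hexagon_stamp':[[(r6*np.cos(k*np.pi/3),r6*np.sin(k*np.pi/3)) for k in range(6)]]}
def parts(q):
    if q=='case': return [box(-.082,.082,-.082,.082,0,.027)]
    return [headpart(p) for p in HEAD[q]]+[box(-.017,.017,-.010,.010,.018,.054)]
def rot(P,x,y,a,z0=0):
    c,s=np.cos(a),np.sin(a); return np.c_[P[:,0]*c-P[:,1]*s+x,P[:,0]*s+P[:,1]*c+y,P[:,2]+z0]
def sil(pt,x,y,a,K,E,z0=0,S=2):
    m=np.zeros((480*S,640*S),np.uint8)
    for P in pt:
        h=cv2.convexHull(proj(rot(P,x,y,a,z0),K,E).astype(np.float32))
        cv2.fillConvexPoly(m,np.round((h+.5)*S*16).astype(np.int32),1,shift=4)
    return m
def fit(q,mask,K,E,x,y,z0=0,yaws=None,S=2,part=None):
    pt=part or parts(q); M=cv2.resize(mask.astype(np.uint8),None,fx=S,fy=S,interpolation=cv2.INTER_NEAREST)
    def cost(v):
        m=sil(pt,v[0]/1e3,v[1]/1e3,v[2]/30,K,E,z0,S); return -np.logical_and(m,M).sum()/max(1,np.logical_or(m,M).sum())
    best=None
    for a in (np.arange(0,np.pi,np.pi/12) if yaws is None else yaws):
        c=cost([x*1e3,y*1e3,a*30])
        for _ in [0]:
            r=minimize(cost,[x*1e3,y*1e3,a*30],method='Nelder-Mead',options=dict(initial_simplex=[[x*1e3,y*1e3,a*30],[x*1e3+4,y*1e3,a*30],[x*1e3,y*1e3+4,a*30],[x*1e3,y*1e3,a*30+5]],maxiter=80))
        if best is None or r.fun<best.fun: best=r
    v=best.x; return v[0]/1e3,v[1]/1e3,(v[2]/30),-best.fun
E
python3 - <<'E'
from h import *
im,K,E=shot('wrist','c_wrist.png')
ov=im.copy()
g=dict(square_stamp=(.40,.258),hexagon_stamp=(.42,.155),cross_stamp=(.419,.066),oblong_stamp=(.432,-.012))
for q in STAMPS:
    for r in cut_out('wrist',q)[:2]:
        print(q,round(r['p'],2),np.round(r['centre']),r['pixels'].sum())
    # choose mask nearest expected
    e=proj([*g[q],.02],K,E)[0]
    rs=cut_out('wrist',q); 
    if not rs: continue
    r=min(rs,key=lambda r:np.hypot(*(np.array(r['centre'])-e)))
    f=fit(q,r['pixels'],K,E,*g[q]); print('  fit',np.round(f,4),'yaw deg',np.degrees(f[2]))
    m=sil(parts(q),*f[:3],K,E,S=1)
    cs,_=cv2.findContours(m,cv2.RETR_EXTERNAL,cv2.CHAIN_APPROX_NONE); cv2.drawContours(ov,cs,-1,(255,0,0),1)
    p=proj(rot(parts(q)[-1],*f[:3]),K,E)
    cv2.polylines(ov,[cv2.convexHull(p.astype(np.float32)).astype(np.int32)],True,(0,255,0),1)
cv2.imwrite('pics/c_ov.png',cv2.resize(ov[:400,130:430],None,fx=2,fy=2,interpolation=cv2.INTER_NEAREST)[:,:,::-1][:800])
E
```

```text
square_stamp 0.86 [202.  82.] 2644
square_stamp 0.69 [234. 279.] 2257
  fit [0.4002 0.2565 2.3822 0.9354] yaw deg 136.488653476073
oblong_stamp 0.62 [252. 351.] 2259
  fit [ 0.4303 -0.0097  3.5758  0.9158] yaw deg 204.87828286665578
hexagon_stamp 0.72 [231. 199.] 2235
hexagon_stamp 0.65 [372.  43.] 18971
  fit [0.4204 0.1574 3.0112 0.9421] yaw deg 172.5317991863601
cross_stamp 0.97 [234. 279.] 2328
  fit [0.4175 0.0746 0.8798 0.9388] yaw deg 50.40736292681371
```

View pics/c_ov.png

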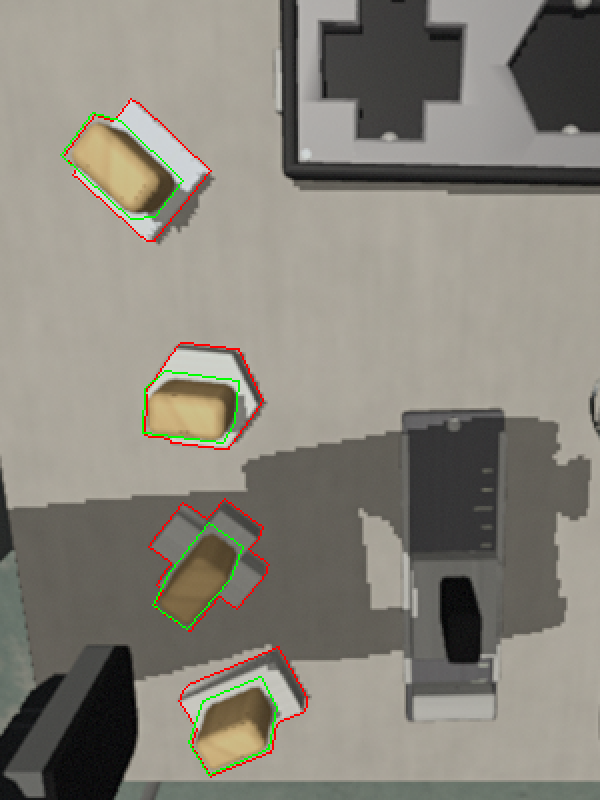

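The overlay outlines sit tightly on all four stamps, including the handles. Next I'll measure the gauge and tab.

Run:
```python
from h import *
im,K,E=shot('wrist')
for n,p,z in [('bedTL',(332,206),.008),('bedTR',(381,205),.008),('fixBL',(334.5,359),.022),('fixBR',(377.5,359),.022)]:
    print(n,np.round(onplane(p,K,E,z),4))
cv2.imwrite('pics/d.png',cv2.resize(im[195:370,310:410],None,fx=4,fy=3.4,interpolation=cv2.INTER_NEAREST)[:,:,::-1])
cv2.imwrite('pics/d.png',cv2.resize(im[195:370,300:420],(576,840)[:2] and (411,600),interpolation=cv2.INTER_NEAREST)[:,:,::-1])
for r in cut_out('wrist','gauge_jaw')[:2]: print(r['p'],r['centre'],r['pixels'].sum())
print(np.round(get_state()['eef_pos'],4))
```

```text
bedTL [0.5158 0.1479 0.008 ]
bedTR [0.5631 0.1489 0.008 ]
fixBL [ 0.52   -0.0155  0.022 ]
fixBR [ 0.5657 -0.0155  0.022 ]
0.62 [362.0, 303.4] 2353
[0.5    0.1601 0.2514]
```

View pics/d.png

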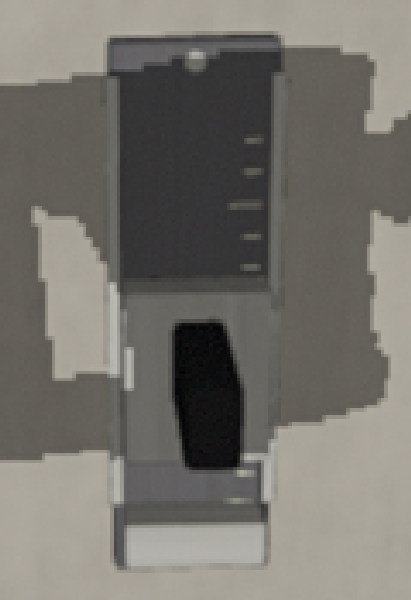

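Run:
```python
from h import *
K,E=cam('wrist')
f=lambda c,r,z:print((c,r),np.round(onplane((300+c/3.43,195+r/3.43),K,E,z),4))
f(193,523,.022);f(193,460,.022);f(193,285,.022)
f(125,460,.022);f(260,460,.022)
f(187,468,.066);f(240,468,.066)
```

```text
(193, 523) [ 0.5427 -0.0013  0.022 ]
(193, 460) [0.542  0.0207 0.022 ]
(193, 285) [0.5401 0.0782 0.022 ]
(125, 460) [0.5215 0.0207 0.022 ]
(260, 460) [0.5622 0.0207 0.022 ]
(187, 468) [0.5354 0.0447 0.066 ]
(240, 468) [0.5495 0.0447 0.066 ]
```

Request:
move_arm([
  [[0, 0, -0.5, -0.03, 0.01, 0.02, 0.05], [0, 0, -1, -0.06, 0.025, 0.05, 0.05], [0, 0, -1.2, -0.09, 0.038, 0.09, 0.05], [0, 0, -1.2, -0.103, 0.0415, 0.13, 0.05], [0, 0, -1.2, -0.103, 0.0415, 0.15, 0.05]],
])

```text
time: 4.05
eef_pos: [0.5403, 0.056, 0.0987]
tcp_rot: [0.7, 0.714, -0.001, -0.001]
contact_force: [0.2, -0.2, 0.3]
opening: 0.584
```

Run:
```python
from h import *
im,K,E=shot('wrist','e.png')
s=get_state();print(s['time'],s['eef_pos'],s['tcp_rot'],s['opening'])
```

```text
4.1 [0.53882711 0.05653923 0.09654321] [ 0.70013158  0.71400424 -0.00235938 -0.00285571] 0.5865980591837187
```

View pics/e.png

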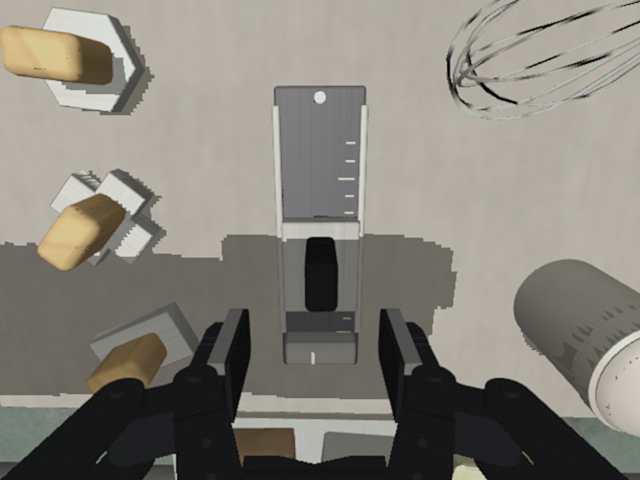

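The tab lies between the fingers at column 321, with the gauge aligned to the picture. Going down to grip it.

Request:
move_arm([
  [[0, 0, 0, 0, 0.001, 0.02, 0.05], [0, 0, 0, 0, 0.002, 0.04, 0.05], [0, 0, 0, 0, 0.002, 0.06, 0.05], [0, 0, 0, 0, 0.002, 0.06, 0.05], [0, 0, 0, 0, 0.002, 0.06, 0.03]],
], force=40)

```text
time: 4.72
eef_pos: [0.5412, 0.0567, 0.0377]
tcp_rot: [0.7, 0.714, -0.002, -0.002]
contact_force: [0.3, -0.3, -0.5]
opening: 0.387
```

Request:
move_arm([
  [[0, 0, 0, 0, 0, 0, 0.0], [0, 0, 0, 0, 0, 0, 0.0], [0, 0, 0, 0, 0, 0, 0.0], [0, 0, 0, 0, 0, 0, 0.0], [0, 0, 0, 0, 0, 0, 0.0]],
], force=40)

```text
time: 5.35
eef_pos: [0.5433, 0.0567, 0.039]
tcp_rot: [0.7, 0.714, -0.0, -0.0]
contact_force: [5.0, 2.0, -2.3]
opening: 0.177
```

Request:
move_arm([
  [[0, 0, 0, 0.01, 0, 0, 0.0], [0, 0, 0, 0.02, 0, 0, 0.0], [0, 0, 0, 0.03, 0, 0, 0.0], [0, 0, 0, 0.04, 0, 0, 0.0], [0, 0, 0, 0.048, 0, 0, 0.0]],
])

```text
time: 5.98
eef_pos: [0.5421, 0.1054, 0.0391]
tcp_rot: [0.7, 0.714, -0.0, -0.0]
contact_force: [2.0, -2.5, -2.3]
opening: 0.184
```

Request:
move_arm([
  [[0, 0, 0, 0, 0, 0, 0.0], [0, 0, 0, 0, 0, 0, 0.05], [0, 0, 0, 0, 0, 0, 0.05], [0, 0, 0, 0, 0, -0.02, 0.05], [0, 0, 0, 0, 0, -0.06, 0.05]],
])

```text
time: 6.6
eef_pos: [0.5403, 0.1052, 0.0978]
tcp_rot: [0.7, 0.714, -0.002, -0.002]
contact_force: [0.2, -0.4, -0.3]
opening: 0.586
```

Request:
move_arm([
  [[0, 0, 1, 0.02, -0.01, -0.04, 0.05], [0, 0, 1.2, 0.05, -0.02, -0.08, 0.05], [0, 0, 1.2, 0.09, -0.03, -0.12, 0.05], [0, 0, 1.2, 0.13, -0.04, -0.15, 0.05], [0, 0, 1.2, 0.145, -0.04, -0.16, 0.05]],
])

```text
time: 7.22
eef_pos: [0.4986, 0.2511, 0.2611]
tcp_rot: [0.707, 0.707, -0.0, -0.001]
contact_force: [1.2, 0.3, 0.3]
opening: 0.585
```

Request:
move_arm([
  [[0, 0, 0, 0, 0, 0, 0.05], [0, 0, 0, 0, 0, 0, 0.05], [0, 0, 0, 0, 0, 0, 0.05], [0, 0, 0, 0, 0, 0, 0.05], [0, 0, 0, 0, 0, 0, 0.05]],
])

```text
time: 7.85
eef_pos: [0.4986, 0.2507, 0.2606]
tcp_rot: [0.707, 0.707, -0.0, -0.002]
contact_force: [0.1, 0.1, 1.0]
opening: 0.583
```

Run:
```python
from h import *
im,K,E=shot('wrist','f.png')
ov=im.copy()
e=proj([.4,.256,.02],K,E)[0]
rs=cut_out('wrist','square_stamp'); r=min(rs,key=lambda r:np.hypot(*(np.array(r['centre'])-e)))
f=fit('square_stamp',r['pixels'],K,E,.4,.256,yaws=[2.38]); print(np.round(f,4),np.degrees(f[2]))
for q in ['square','oblong','hexagon','cross']:
    for r in pinpoint('wrist','pocket_'+q)[:1]: print(q,r['p'],r['centre'],np.round(onplane(r['centre'],K,E,.01),4))
for r in cut_out('wrist','case')[:2]:
    print(r['p'],r['centre'],r['pixels'].sum())
    g=fit('case',r['pixels'],K,E,.546,.333,yaws=[0.]); print(np.round(g,4),np.degrees(g[2]))
    m=sil(parts('case'),*g[:3],K,E,S=1)
    cs,_=cv2.findContours(m,cv2.RETR_EXTERNAL,cv2.CHAIN_APPROX_NONE); cv2.drawContours(ov,cs,-1,(255,0,0),1)
s=get_state();print(s['time'],s['eef_pos'],s['tcp_rot'])
cv2.imwrite('pics/f_ov.png',ov[:,:,::-1])
```

```text
[0.4005 0.2574 2.3827 0.9331] 136.51660870119198
square 0.81 [329.9, 53.7] [0.5104 0.3739 0.01  ]
oblong 0.67 [417.2, 52.7] [0.5867 0.3746 0.01  ]
hexagon 0.59 [409.4, 146.9] [0.5859 0.294  0.01  ]
cross 0.65 [327.7, 140.7] [0.5092 0.2997 0.01  ]
0.76 [373.5, 95.1] 37793
[ 0.5466  0.335  -0.0198  0.9784] -1.1340706967174927
8.2 [0.49854867 0.25112948 0.26116345] [ 7.06708340e-01  7.07503638e-01 -2.79399759e-05 -1.38665668e-03]
```

View pics/f_ov.png

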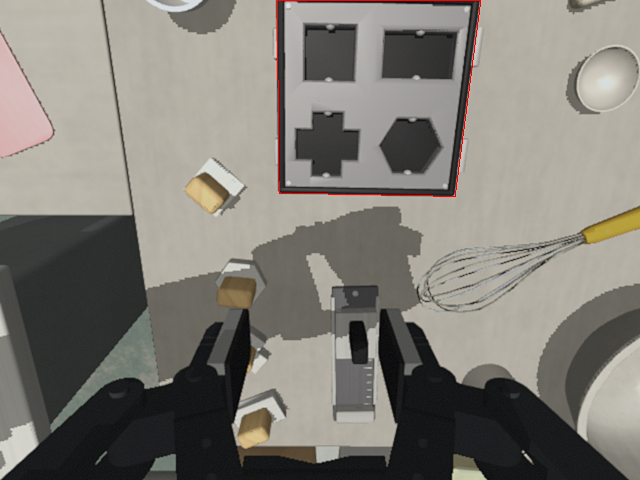

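The case outline fits (IoU 0.98) with all four cutouts visible, and the square stamp was found again at the same place. Moving above the square stamp.

Request:
move_arm([
  [[0, 0, -9.5, 0.001, -0.02, 0.02, 0.06], [0, 0, -19, 0.002, -0.04, 0.06, 0.06], [0, 0, -28, 0.004, -0.065, 0.1, 0.06], [0, 0, -37, 0.006, -0.09, 0.14, 0.06], [0, 0, -46.5, 0.006, -0.098, 0.16, 0.06]],
])

```text
time: 8.82
eef_pos: [0.3973, 0.2569, 0.0988]
tcp_rot: [0.367, 0.93, -0.001, -0.003]
contact_force: [0.4, -0.3, -0.6]
opening: 0.701
```

Request:
move_arm([
  [[0, 0, 0, 0, 0, 0, 0.06], [0, 0, 0, 0, 0, 0, 0.06], [0, 0, 0, 0, 0, 0, 0.06], [0, 0, 0, 0, 0, 0, 0.06], [0, 0, 0, 0, 0, 0, 0.06]],
])

```text
time: 9.45
eef_pos: [0.3978, 0.257, 0.0993]
tcp_rot: [0.367, 0.93, -0.001, -0.003]
contact_force: [0.2, 0.1, 0.9]
opening: 0.704
```

Run:
```python
from h import *
im,K,E=shot('wrist','g.png')
rs=cut_out('wrist','square_stamp')
for r in rs[:2]:
    f=fit('square_stamp',r['pixels'],K,E,.4,.256,yaws=[2.38]); print(np.round(f,4),np.degrees(f[2]),r['p'])
s=get_state();print(s['time'],s['eef_pos'],s['tcp_rot'],np.degrees(R.from_quat(s['tcp_rot']).as_euler('zyx')))
print(s['qpos'])
```

```text
[0.3989 0.257  2.3892 0.9268] 136.88843709750654 0.68
9.55 [0.39751532 0.2569381  0.09896029] [ 3.67230975e-01  9.30125242e-01 -7.71006353e-04 -2.80188980e-03] [-136.90981496   -0.33108503 -179.96426881]
[ 0.35758509 -0.00244329  2.1619662   0.00312361  0.98726673 -0.46287523]
```

View pics/g.png

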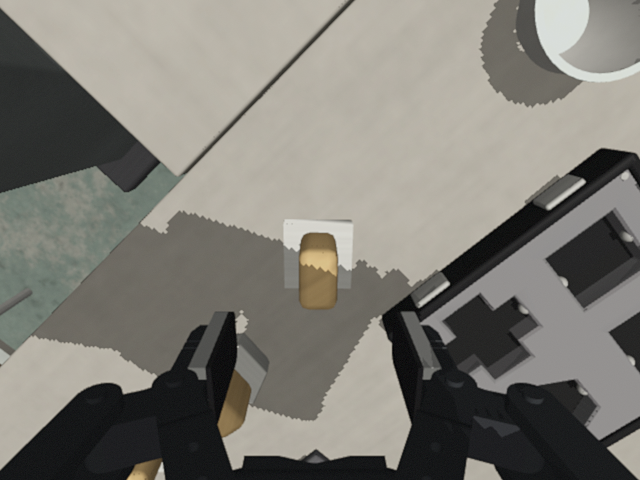

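Request:
move_arm([
  [[0, 0, 0, -0.001, 0.001, 0.03, 0.06], [0, 0, 0, -0.001, 0.001, 0.06, 0.06], [0, 0, 0, -0.001, 0.001, 0.077, 0.06], [0, 0, 0, -0.001, 0.001, 0.077, 0.05], [0, 0, 0, -0.001, 0.001, 0.077, 0.0]],
], force=60)

```text
time: 10.18
eef_pos: [0.3994, 0.2574, 0.0229]
tcp_rot: [0.367, 0.93, -0.0, -0.002]
contact_force: [-0.5, -0.1, -0.5]
opening: 0.389
```

Request:
move_arm([
  [[0, 0, 0, 0, 0, 0, 0], [0, 0, 0, 0, 0, 0, 0], [0, 0, 0, 0, 0, 0, 0], [0, 0, 0, 0, 0, 0, 0], [0, 0, 0, 0, 0, -0.01, 0]],
], force=60)

```text
time: 10.8
eef_pos: [0.3984, 0.257, 0.0323]
tcp_rot: [0.367, 0.93, -0.001, -0.003]
contact_force: [-0.9, -0.5, -1.1]
opening: 0.226
```

Request:
move_arm([
  [[0, 0, 0, 0, 0, -0.02, 0], [0, 0, 0, 0, 0, -0.05, 0], [0, 0, 0, 0, 0, -0.08, 0], [0, 0, 0, 0, 0, -0.1, 0], [0, 0, 0, 0, 0, -0.1, 0]],
], force=60)

```text
time: 11.42
eef_pos: [0.3999, 0.2573, 0.1339]
tcp_rot: [0.367, 0.93, 0.0, -0.002]
contact_force: [-0.5, 0.5, -2.0]
opening: 0.226
```

Request:
move_arm([
  [[0, 0, 5, -0.02, -0.005, 0, 0], [0, 0, 12, -0.06, -0.016, 0, 0], [0, 0, 20, -0.11, -0.03, 0, 0], [0, 0, 28, -0.16, -0.045, 0, 0], [0, 0, 36, -0.21, -0.058, 0, 0]],
])

```text
time: 12.05
eef_pos: [0.513, 0.07, 0.1314]
tcp_rot: [0.639, 0.77, -0.001, -0.003]
contact_force: [0.1, 0.4, -0.8]
opening: 0.223
```

Request:
move_arm([
  [[0, 0, 4, -0.02, 0.008, 0, 0], [0, 0, 9.4, -0.045, 0.018, 0, 0], [0, 0, 9.4, -0.0526, 0.0202, 0, 0], [0, 0, 9.4, -0.0526, 0.0202, 0, 0], [0, 0, 9.4, -0.0526, 0.0202, 0, 0]],
])

```text
time: 12.68
eef_pos: [0.5418, 0.0229, 0.1306]
tcp_rot: [0.699, 0.715, -0.002, -0.003]
contact_force: [-0.6, -0.6, -1.1]
opening: 0.222
```

Run:
```python
from h import *
im,K,E=shot('wrist','i.png'); im2,K2,E2=shot('scene','i_s.png')
T=T_tool(); s=get_state();print(s['time'],s['eef_pos'],s['tcp_rot'],s['opening'],s['contact_force'])
cv2.imwrite('pics/i_s.png',cv2.resize(im2[120:290,290:500],None,fx=3,fy=3)[:,:,::-1])
```

```text
12.775 [0.5420402  0.02295246 0.13095722] [ 0.69886864  0.7152418  -0.00150057 -0.00308932] 0.22231475319115196 [-0.1706251   0.17989516 -0.47177156]
```

View pics/i.png

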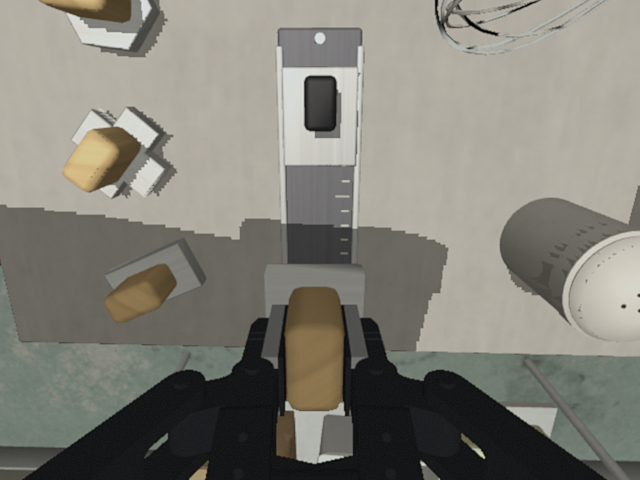

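View pics/i_s.png

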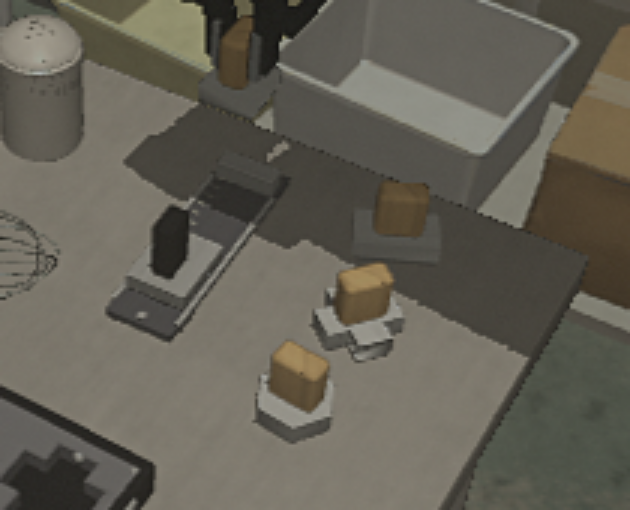

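Run:
```python
from h import *
im=cv2.imread('pics/i.png'); cv2.imwrite('pics/i_z.png',cv2.resize(im[250:420,250:380],None,fx=4,fy=3.5,interpolation=cv2.INTER_NEAREST))
K,E=cam('wrist',np.eye(4))
for z in (.0045,.0165,.0225):
    for x in (.02,.018): 
        print(z,x,np.round(proj([[x,-.02,z],[x,.02,z]],K,E),1).tolist())
print('handle top',np.round(proj([[.017,-.01,-.0315],[.017,.01,-.0315],[-.017,-.01,-.0315]],K,E),1).tolist())
```

```text
0.0045 0.02 [[265.7, 274.0], [368.9, 273.9]]
0.0045 0.018 [[265.9, 278.7], [368.7, 278.6]]
0.0165 0.02 [[269.0, 262.5], [365.3, 262.4]]
0.0165 0.018 [[269.1, 266.9], [365.1, 266.8]]
0.0225 0.02 [[270.4, 257.3], [363.6, 257.2]]
0.0225 0.018 [[270.6, 261.6], [363.4, 261.5]]
handle top [[285.5, 329.7], [350.7, 329.6], [287.9, 419.0]]
```

View pics/i_z.png

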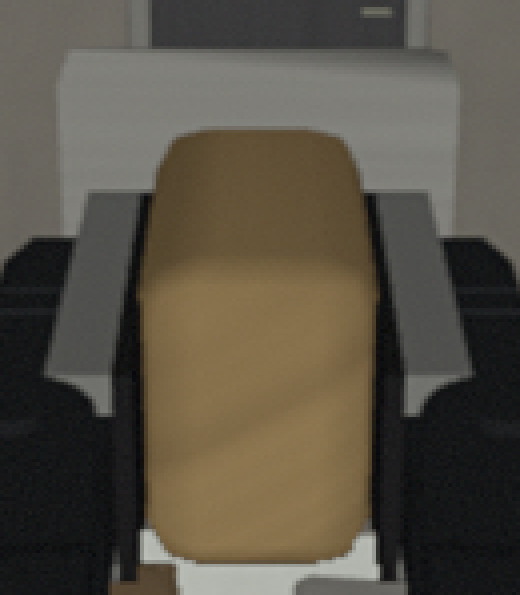

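In the zoom the head edge (row 264-275) matches the prediction for a centred grasp to about 1 mm, so I'll lower it onto the bed.

Request:
move_arm([
  [[0, 0, 0, 0, 0, 0.03, 0], [0, 0, 0, 0, 0, 0.06, 0], [0, 0, 0, 0, 0, 0.085, 0], [0, 0, 0, 0, 0, 0.094, 0], [0, 0, 0, 0, 0, 0.097, 0]],
])

```text
time: 13.4
eef_pos: [0.5414, 0.0235, 0.034]
tcp_rot: [0.699, 0.715, -0.002, -0.003]
contact_force: [0.6, 0.0, -0.9]
opening: 0.22
```

Run:
```python
from h import *
im,K,E=shot('wrist','j.png')
s=get_state();print(s['time'],s['eef_pos'],s['opening'],s['contact_force'])
```

```text
13.45 [0.54171662 0.02333952 0.0342077 ] 0.22182327588997222 [-0.44496616 -0.56202649 -1.38092081]
```

View pics/j.png

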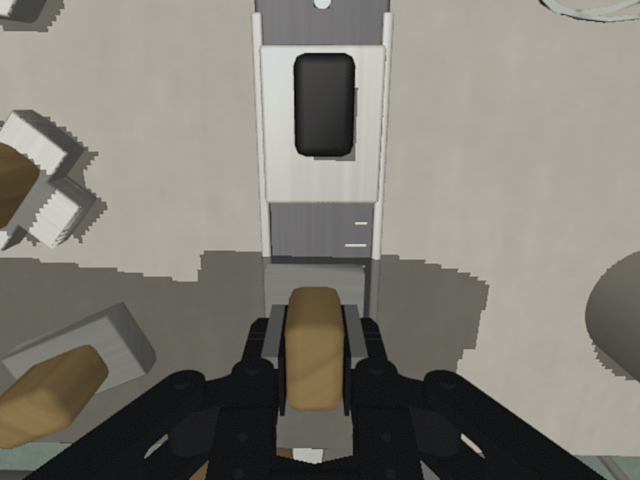

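Request:
move_arm([
  [[0, 0, 0, 0, 0, 0.003, 0], [0, 0, 0, 0, 0, 0.0045, 0], [0, 0, 0, 0, 0, 0.0045, 0.02], [0, 0, 0, 0, 0, 0.004, 0.045], [0, 0, 0, 0, 0, 0.004, 0.045]],
])

```text
time: 14.08
eef_pos: [0.5418, 0.0233, 0.0304]
tcp_rot: [0.699, 0.715, -0.001, -0.003]
contact_force: [-0.2, -0.5, -0.8]
opening: 0.525
```

Request:
move_arm([
  [[0, 0, 0, 0, 0, -0.01, 0.045], [0, 0, 0, 0, 0, -0.03, 0.045], [0, 0, 0, 0, 0, -0.06, 0.045], [0, 0, 0, 0.03, 0.0, -0.07, 0.045], [0, 0, 0, 0.06, 0.0, -0.07, 0.045]],
])

```text
time: 14.7
eef_pos: [0.5422, 0.0836, 0.1029]
tcp_rot: [0.699, 0.715, 0.0, -0.001]
contact_force: [0.7, -0.4, -0.4]
opening: 0.525
```

Run:
```python
from h import *
im,K,E=shot('wrist','k.png')
s=get_state();print(s['time'],s['eef_pos'],s['tcp_rot'],s['opening'],s['contact_force'])
```

```text
14.75 [0.54111976 0.08660029 0.10207558] [ 6.98379259e-01  7.15723335e-01  4.00923467e-04 -2.52159433e-03] 0.5249215752043065 [-0.83149152  1.91062221 -0.89980938]
```

View pics/k.png

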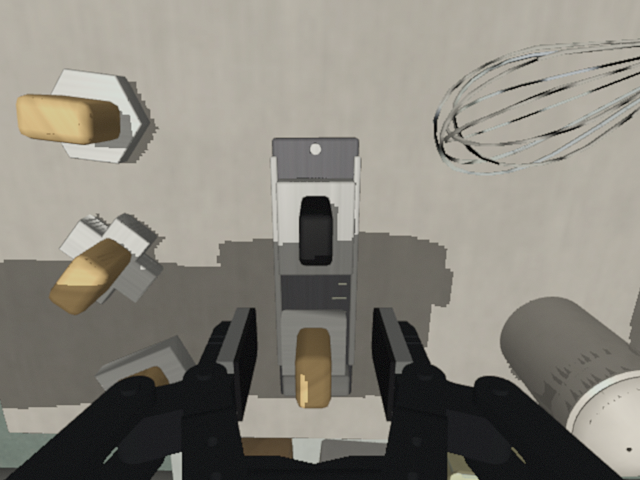

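The square stamp stands straight on the bed against the fixed jaw end, with the jaw open ahead of it. Next I'll grip the tab and close.

Request:
move_arm([
  [[0, 0, 0, 0.0185, 0, 0, 0.045], [0, 0, 0, 0.0185, 0, 0.02, 0.045], [0, 0, 0, 0.0185, 0, 0.045, 0.045], [0, 0, 0, 0.0185, 0, 0.064, 0.045], [0, 0, 0, 0.0185, 0, 0.064, 0.045]],
])

```text
time: 15.38
eef_pos: [0.5391, 0.1052, 0.0365]
tcp_rot: [0.698, 0.716, -0.001, -0.004]
contact_force: [-0.2, -0.7, -0.2]
opening: 0.528
```

Request:
move_arm([
  [[0, 0, 0, 0, 0, 0, 0.0], [0, 0, 0, 0, 0, 0, 0.0], [0, 0, 0, 0, 0, 0, 0.0], [0, 0, 0, 0, 0, 0, 0.0], [0, 0, 0, 0, 0, 0, 0.0]],
], force=40)

```text
time: 16.0
eef_pos: [0.5421, 0.1051, 0.0378]
tcp_rot: [0.698, 0.716, 0.002, -0.001]
contact_force: [6.2, 0.5, -4.9]
opening: 0.18
```

Request:
move_arm([
  [[0, 0, 0, -0.006, 0, 0, 0.0], [0, 0, 0, -0.012, 0, 0, 0.0], [0, 0, 0, -0.017, 0, 0, 0.0], [0, 0, 0, -0.02, 0, 0, 0.0], [0, 0, 0, -0.022, 0, 0, 0.0]],
])

```text
time: 16.62
eef_pos: [0.5427, 0.0829, 0.0378]
tcp_rot: [0.699, 0.716, 0.002, -0.001]
contact_force: [2.7, 1.8, -3.8]
opening: 0.178
```

Request:
move_arm([
  [[0, 0, 0, -0.001, 0, 0, 0.0], [0, 0, 0, -0.002, 0, 0, 0.0], [0, 0, 0, -0.003, 0, 0, 0.0], [0, 0, 0, -0.004, 0, 0, 0.0], [0, 0, 0, -0.005, 0, 0, 0.0]],
])

```text
time: 17.25
eef_pos: [0.5428, 0.0779, 0.0378]
tcp_rot: [0.699, 0.716, 0.002, -0.001]
contact_force: [2.9, 2.3, -5.5]
opening: 0.176
```

Request:
move_arm([
  [[0, 0, 0, -0.001, 0, 0, 0.0], [0, 0, 0, -0.0015, 0, 0, 0.0], [0, 0, 0, -0.002, 0, 0, 0.0], [0, 0, 0, -0.0025, 0, 0, 0.0], [0, 0, 0, -0.003, 0, 0, 0.0]],
])

```text
time: 17.88
eef_pos: [0.5429, 0.0749, 0.0378]
tcp_rot: [0.699, 0.716, 0.002, -0.001]
contact_force: [2.6, 1.8, -3.9]
opening: 0.178
```

Request:
move_arm([
  [[0, 0, 0, -0.0005, 0, 0, 0.0], [0, 0, 0, -0.001, 0, 0, 0.0], [0, 0, 0, -0.0015, 0, 0, 0.0], [0, 0, 0, -0.002, 0, 0, 0.0], [0, 0, 0, -0.002, 0, 0, 0.0]],
])

```text
time: 18.5
eef_pos: [0.543, 0.0733, 0.0378]
tcp_rot: [0.699, 0.715, 0.002, -0.001]
contact_force: [2.3, 4.7, -4.1]
opening: 0.177
```

Run:
```python
from h import *
im,K,E=shot('wrist','l.png')
s=get_state();print(s['time'],s['eef_pos'],s['tcp_rot'],s['opening'],s['contact_force'])
cv2.imwrite('pics/l_z.png',cv2.resize(im[180:480,200:440],None,fx=2.5,fy=2)[:,:,::-1])
```

```text
18.55 [0.54295771 0.07331447 0.0378278 ] [ 0.69862678  0.71548123  0.00238858 -0.00123583] 0.1817381931695433 [ 2.73411347  4.32098829 -3.92767129]
```

View pics/l.png

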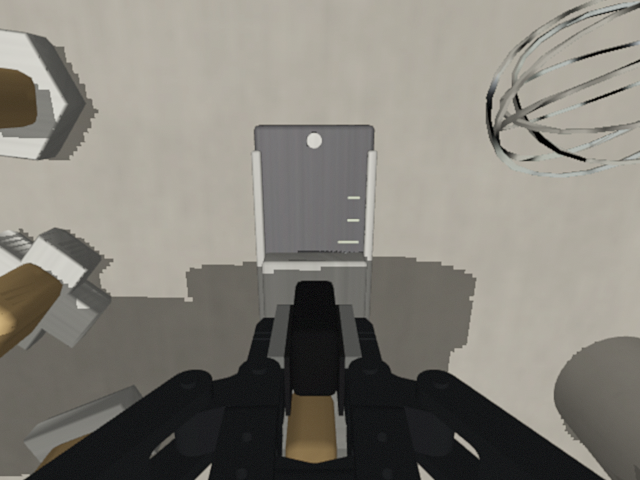

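Request:
move_arm([
  [[0, 0, 0, -0.001, 0, 0, 0.0], [0, 0, 0, -0.002, 0, 0, 0.0], [0, 0, 0, -0.002, 0, 0, 0.0], [0, 0, 0, -0.002, 0, 0, 0.0], [0, 0, 0, -0.002, 0, 0, 0.0]],
])

```text
time: 19.18
eef_pos: [0.543, 0.0733, 0.0379]
tcp_rot: [0.699, 0.715, 0.004, -0.002]
contact_force: [3.1, 9.8, -4.3]
opening: 0.179
```

Request:
move_arm([
  [[0, 0, 0, -0.0015, 0, 0, 0.0], [0, 0, 0, -0.003, 0, 0, 0.0], [0, 0, 0, -0.003, 0, 0, 0.0], [0, 0, 0, -0.003, 0, 0, 0.0], [0, 0, 0, -0.003, 0, 0, 0.0]],
])

```text
time: 19.8
eef_pos: [0.543, 0.0733, 0.0379]
tcp_rot: [0.699, 0.715, 0.006, -0.004]
contact_force: [4.1, 14.1, -3.6]
opening: 0.179
```

Run:
```python
from h import *
im,K,E=shot('side','m.png')
s=get_state();print(s['time'],s['eef_pos'],s['contact_force'])
cv2.imwrite('pics/m_z.png',cv2.resize(im[200:380,240:400],None,fx=4,fy=3.3)[:,:,::-1])
```

```text
19.85 [0.54300152 0.07326459 0.03789417] [ 2.85554866 13.06940309 -3.94426901]
```

View pics/m_z.png

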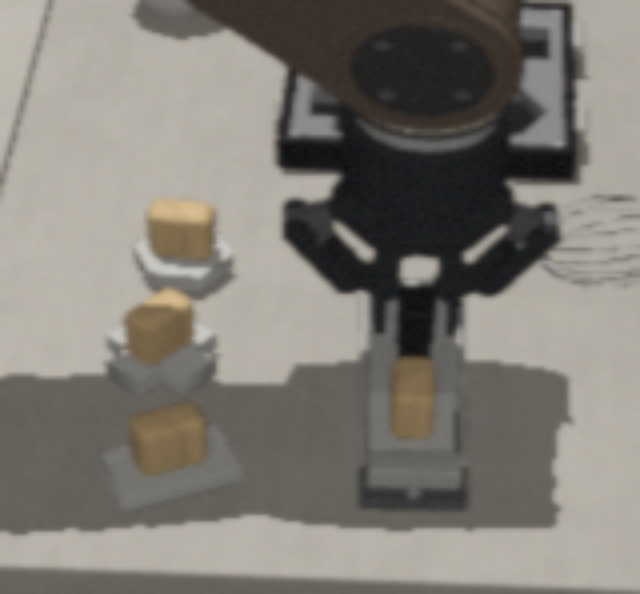

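Request:
move_arm([
  [[0, 0, 0, 0, 0, 0, 0.0], [0, 0, 0, 0, 0, 0, 0.0], [0, 0, 0, 0, 0, 0, 0.045], [0, 0, 0, 0, 0, 0, 0.045], [0, 0, 0, 0, 0, -0.01, 0.045]],
])

```text
time: 20.48
eef_pos: [0.5424, 0.0727, 0.0478]
tcp_rot: [0.699, 0.715, 0.005, -0.004]
contact_force: [-0.6, -0.4, -1.0]
opening: 0.524
```

Request:
move_arm([
  [[0, 0, 0, 0, 0, -0.03, 0.045], [0, 0, 0, 0, 0, -0.06, 0.045], [0, 0, 0, 0, 0, -0.1, 0.045], [0, 0, 0, 0.02, 0, -0.13, 0.045], [0, 0, 0, 0.04, 0, -0.14, 0.045]],
])

```text
time: 21.1
eef_pos: [0.5428, 0.1112, 0.1918]
tcp_rot: [0.7, 0.715, 0.007, -0.002]
contact_force: [0.8, -0.9, -1.0]
opening: 0.531
```

Run:
```python
from h import *
get_state()
im,K,E=shot('wrist','n.png')
s=get_state();print(s['time'],s['eef_pos'],s['tcp_rot'],s['opening'],s['contact_force'])
ov=im.copy()
g=dict(square_stamp=(.542,.02,1.59,.008),hexagon_stamp=(.42,.157,3.0,0),cross_stamp=(.4175,.0746,.88,0),oblong_stamp=(.4303,-.01,3.576,0))
for q,(x,y,a,z) in g.items():
    e=proj([x,y,.02],K,E)[0]
    rs=cut_out('wrist',q)
    if not rs: print(q,'none');continue
    r=min(rs,key=lambda r:np.hypot(*(np.array(r['centre'])-e)))
    f=fit(q,r['pixels'],K,E,x,y,z0=z,yaws=[a]); print(q,np.round(f,4),np.degrees(f[2]))
cv2.imwrite('pics/n_z.png',cv2.resize(im[150:430,250:400],None,fx=2.1,fy=2.1)[:,:,::-1])
```

```text
21.15 [0.5424895  0.11342983 0.1917726 ] [ 0.69893351  0.71514028  0.00747023 -0.00324467] 0.5263012548445549 [-0.67842412  1.63932034 -0.26280702]
square_stamp [0.5415 0.0166 1.6064 0.846 ] 92.03710435427215
hexagon_stamp [0.4208 0.1567 3.0193 0.9173] 172.99584895699638
cross_stamp [0.4182 0.074  0.8697 0.9284] 49.829924336134866
oblong_stamp [0.3889 0.0163 3.6385 0.9054] 208.47349517193507
```

View pics/n.png

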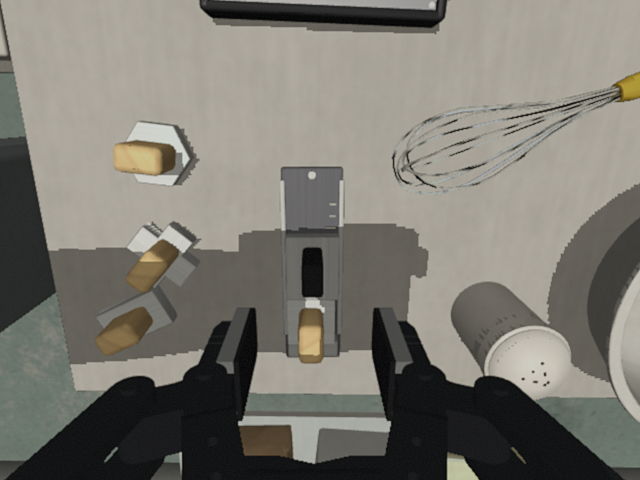

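The picture shows the oblong stamp has been knocked inwards. It is now at (122,330), about (0.389, 0.016), inside the tool-down reach limit. I'll deal with it later and take the square out first.

```bash
cat >> h.py <<'E'
def go(x,y,z,yaw,tilt=None):
    """turn/shift from current pose to target with tool x at yaw(deg), tool down; tilt=deg about tool y applied after"""
    T=T_tool(); a=np.radians(yaw); c,s=np.cos(a),np.sin(a)
    Rt=np.array([[c,s,0],[s,-c,0],[0,0,-1.]])
    if tilt: Rt=Rt@R.from_rotvec([0,np.radians(tilt),0]).as_matrix()
    rv=np.degrees((R.from_matrix(T[:3,:3].T@Rt)).as_rotvec()); d=T[:3,:3].T@(np.array([x,y,z])-T[:3,3])
    print('turn',np.round(rv,1),'shift',np.round(d,4),'from',np.round(T[:3,3],4),'t',round(get_state()['time'],2))
E
python3 -c "
from h import *
go(.5425,.0187,.09,91.2)"
```

```text
turn [-0.1 -0.8  0.1] shift [-0.0933  0.0003  0.0953] from [0.5404 0.1108 0.1866] t 21.35
```

Request:
move_arm([
  [[0, -0.4, 0, -0.03, 0, 0, 0.045], [0, -0.8, 0, -0.06, 0, 0.03, 0.045], [0, -0.8, 0, -0.0933, 0, 0.06, 0.045], [0, -0.8, 0, -0.0933, 0, 0.0953, 0.045], [0, -0.8, 0, -0.0933, 0, 0.0953, 0.045]],
])

```text
time: 21.98
eef_pos: [0.5384, 0.0184, 0.0853]
tcp_rot: [0.7, 0.715, -0.004, -0.005]
contact_force: [-1.0, -0.0, -0.4]
opening: 0.528
```

```bash
python3 -c "
from h import *
go(.5425,.019,.031,91.2)
shot('wrist','o.png')"
```

```text
turn [-0.7 -0.1  0. ] shift [0.0005 0.0047 0.0543] from [0.5384 0.0184 0.0853] t 21.98
```

View pics/o.png

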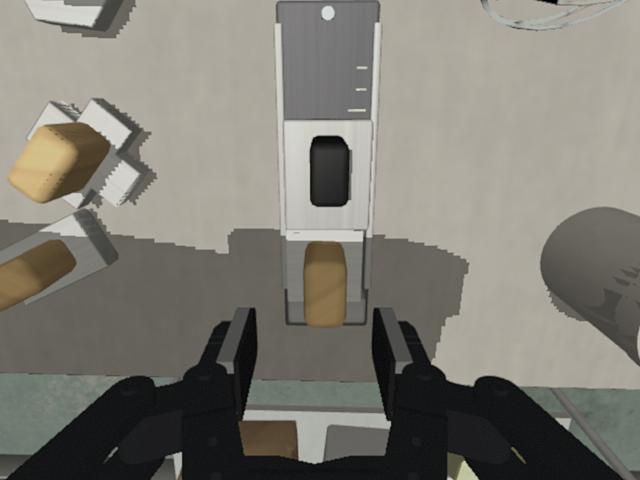

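Request:
move_arm([
  [[-0.4, 0, 0, 0.0005, 0.003, 0.015, 0.045], [-0.7, 0, 0, 0.0005, 0.0047, 0.03, 0.045], [-0.7, 0, 0, 0.0005, 0.0047, 0.0545, 0.045], [-0.7, 0, 0, 0.0005, 0.0047, 0.0545, 0.045], [-0.7, 0, 0, 0.0005, 0.0047, 0.0545, 0.02]],
], force=60)

```text
time: 22.65
eef_pos: [0.5451, 0.0192, 0.0338]
tcp_rot: [0.699, 0.715, 0.002, 0.002]
contact_force: [0.0, 1.0, 0.2]
opening: 0.326
```

Request:
move_arm([
  [[0, 0, 0, 0, 0, 0, 0], [0, 0, 0, 0, 0, 0, 0], [0, 0, 0, 0, 0, 0, 0], [0, 0, 0, 0, 0, 0, 0], [0, 0, 0, 0, 0, 0, 0]],
], force=60)

```text
time: 23.28
eef_pos: [0.5455, 0.0192, 0.0344]
tcp_rot: [0.699, 0.715, 0.002, 0.002]
contact_force: [-1.7, 1.0, 4.6]
opening: 0.221
```

Request:
move_arm([
  [[0, 0, 0, 0, 0, -0.01, 0], [0, 0, 0, 0, 0, -0.03, 0], [0, 0, 0, 0, 0, -0.06, 0], [0, 0, 0, 0, 0, -0.1, 0], [0, 0, 0, 0, 0, -0.12, 0]],
])

```text
time: 23.9
eef_pos: [0.5459, 0.0191, 0.1573]
tcp_rot: [0.699, 0.715, 0.003, 0.004]
contact_force: [0.3, 0.1, -0.8]
opening: 0.224
```

```bash
python3 -c "
from h import *
print(get_state()['opening'])
im,K,E=shot('wrist','p.png')
go(.5094,.3738,.13,88.87)"
```

```text
0.22391652966929457
turn [0.8 0.1 2.4] shift [ 0.3556 -0.0303  0.0287] from [0.5472 0.019  0.1596] t 23.95
```

View pics/p.png

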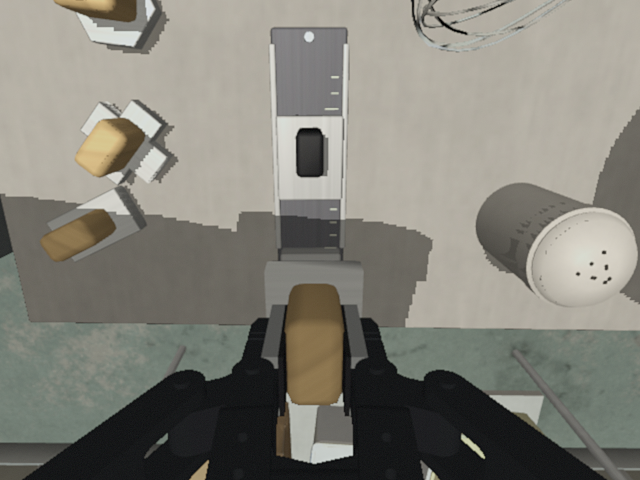

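Request:
move_arm([
  [[0, 0, 0, 0.03, -0.002, 0, 0], [0.4, 0, 1, 0.08, -0.006, 0, 0], [0.8, 0, 2, 0.13, -0.011, 0, 0], [0.8, 0, 2.4, 0.18, -0.016, 0, 0], [0.8, 0, 2.4, 0.22, -0.02, 0, 0]],
])

```text
time: 24.58
eef_pos: [0.5214, 0.2402, 0.1582]
tcp_rot: [0.714, 0.7, -0.001, 0.0]
contact_force: [0.0, 0.2, -2.3]
opening: 0.221
```

```bash
python3 -c "
from h import *
go(.5094,.3738,.10,88.87)"
```

```text
turn [-0.   0.1  0. ] shift [ 0.1334 -0.0146  0.0581] from [0.5214 0.2402 0.1582] t 24.57
```

Run:
```python
from h import *
im,K,E=shot('wrist','q.png')
for q in ['square','oblong','hexagon','cross']:
    for r in pinpoint('wrist','pocket_'+q)[:1]: print(q,round(r['p'],2),np.round(onplane(r['centre'],K,E,.01),4))
cx,cy,a=.5466,.335,-.0198
ov=im.copy()
for dx,dy,w in [(-.038,.038,(.043,.043)),(.038,.038,(.061,.037)),(-.038,-.038,(.057,.027))]:
    for z,col in ((.010,(0,255,0)),(.024,(255,0,0))):
        P=np.array([[dx+sx*w[0]/2,dy+sy*w[1]/2,z] for sx,sy in((1,1),(1,-1),(-1,-1),(-1,1))])
        cv2.polylines(ov,[np.round(proj(rot(P,cx,cy,a),K,E)*8).astype(np.int32)],True,col,1,shift=3)
cv2.imwrite('pics/q_ov.png',cv2.resize(ov[0:270,200:480],None,fx=2.2,fy=2.2,interpolation=cv2.INTER_NEAREST)[:,:,::-1])
```

```text
square 0.61 [0.51  0.373 0.01 ]
oblong 0.77 [0.5865 0.3712 0.01  ]
hexagon 0.86 [0.584  0.2943 0.01  ]
cross 0.7 [0.5077 0.297  0.01  ]
```

View pics/q_ov.png

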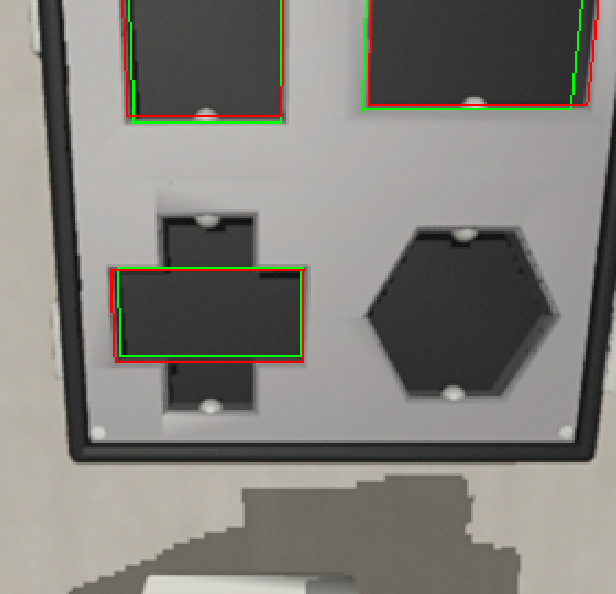

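The overlay of the cutout model on the picture agrees to about 1 mm (latches on the left, so case +x is world +x). Now over the square cutout.

Request:
move_arm([
  [[0, 0, 0, 0.04, -0.005, 0, 0], [0, 0, 0, 0.08, -0.009, 0.02, 0], [0, 0, 0, 0.12, -0.013, 0.04, 0], [0, 0, 0, 0.133, -0.0142, 0.058, 0], [0, 0, 0, 0.133, -0.0142, 0.07, 0]],
])

```text
time: 25.45
eef_pos: [0.5102, 0.3702, 0.0866]
tcp_rot: [0.714, 0.7, -0.002, 0.0]
contact_force: [0.4, -0.4, -1.0]
opening: 0.221
```

```bash
python3 -c "
from h import *
go(.5098,.3733,.05,88.87)
shot('wrist','r.png');i,_,_=shot('scene');cv2.imwrite('pics/r_s.png',cv2.resize(i[200:360,190:400],None,fx=3,fy=3)[:,:,::-1])"
```

```text
turn [-0.1  0.2  0. ] shift [ 0.0032 -0.0003  0.0366] from [0.5102 0.3702 0.0866] t 25.45
```

View pics/r.png

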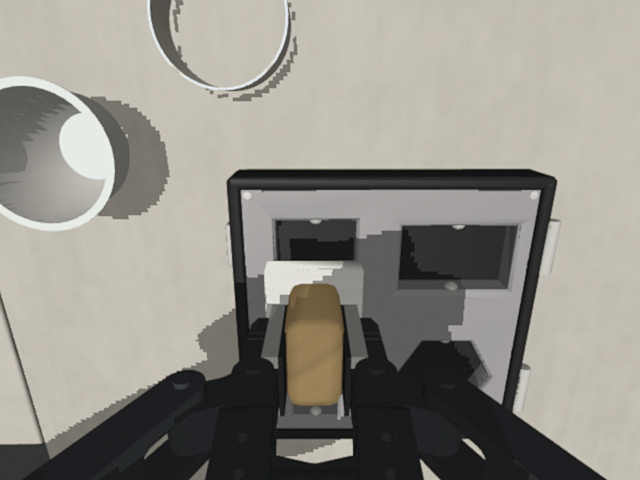

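View pics/r_s.png

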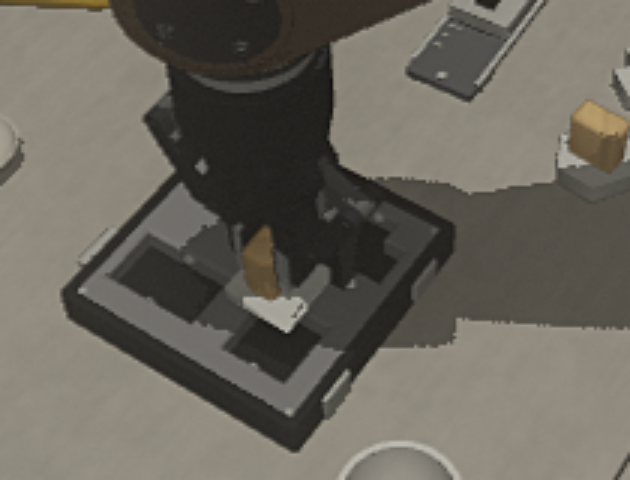

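Request:
move_arm([
  [[0, 0, 0, 0.002, 0, 0.005, 0], [0, 0, 0, 0.0032, 0, 0.018, 0], [0, 0, 0, 0.0032, 0, 0.03, 0], [0, 0, 0, 0.0032, 0, 0.035, 0], [0, 0, 0, 0.0032, 0, 0.035, 0]],
])

```text
time: 26.18
eef_pos: [0.5091, 0.372, 0.0502]
tcp_rot: [0.714, 0.7, -0.004, -0.0]
contact_force: [0.2, 0.2, -1.3]
opening: 0.221
```

```bash
python3 -c "
from h import *
go(.5098,.3733,.042,88.87); print(get_state()['contact_force'])
shot('wrist','s.png')"
```

```text
turn [-0.3  0.3 -0.1] shift [0.0014 0.0007 0.0082] from [0.5091 0.372  0.0502] t 26.18
[ 0.22158891  0.18674829 -1.29368439]
```

View pics/s.png

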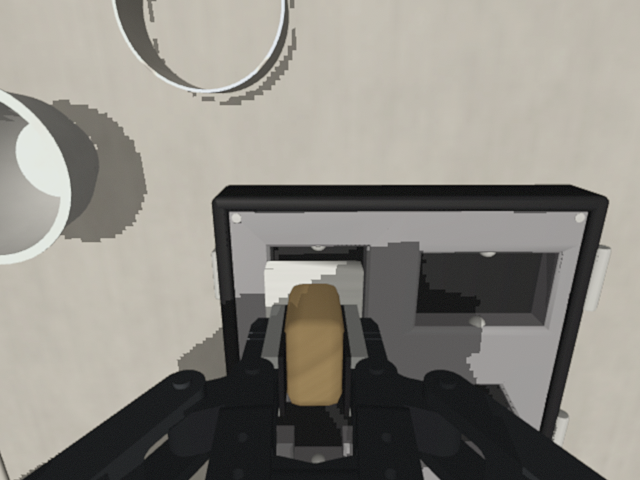

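Request:
move_arm([
  [[0, 0.3, 0, 0.0014, 0.001, 0.001, 0], [0, 0.3, 0, 0.0014, 0.0012, 0.003, 0], [0, 0.3, 0, 0.0014, 0.0012, 0.005, 0], [0, 0.3, 0, 0.0014, 0.0012, 0.007, 0], [0, 0.3, 0, 0.0014, 0.0012, 0.008, 0]],
])

```text
time: 26.85
eef_pos: [0.5111, 0.3741, 0.0432]
tcp_rot: [0.714, 0.7, -0.0, -0.002]
contact_force: [-0.1, 1.4, 1.7]
opening: 0.222
```

```bash
python3 -c "
from h import *
go(.5098,.3733,.042,88.87); print(get_state()['contact_force'])
shot('wrist','t.png')"
```

```text
turn [-0.2 -0.1 -0.1] shift [-0.0008 -0.0013  0.0012] from [0.5111 0.3741 0.0432] t 26.85
[-0.09276305  1.35639119  1.66234157]
```

View pics/t.png

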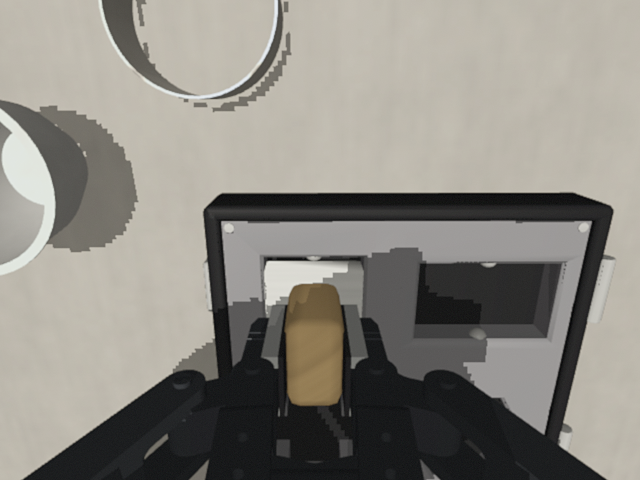

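Request:
move_arm([
  [[0, 0, 0, -0.0005, -0.0005, 0.002, 0], [0, 0, 0, -0.0005, -0.0005, 0.004, 0], [0, 0, 0, -0.0005, -0.0005, 0.006, 0], [0, 0, 0, -0.0005, -0.0005, 0.008, 0], [0, 0, 0, -0.0005, -0.0005, 0.009, 0]],
], force=90)

```text
time: 27.52
eef_pos: [0.5107, 0.3738, 0.0365]
tcp_rot: [0.714, 0.7, -0.001, -0.002]
contact_force: [-5.7, -1.3, 15.1]
opening: 0.214
```

Request:
move_arm([
  [[0, 0, 0, 0, 0, 0.002, 0], [0, 0, 0, 0, 0, 0.003, 0], [0, 0, 0, 0, 0, 0.004, 0], [0, 0, 0, 0, 0, 0.004, 0], [0, 0, 0, 0, 0, 0.004, 0]],
])

```text
time: 28.15
eef_pos: [0.5108, 0.3739, 0.0365]
tcp_rot: [0.714, 0.7, -0.002, -0.002]
contact_force: [-8.0, -2.9, 18.7]
opening: 0.216
```

The stamp is at the predicted floor height (0.0365) with 18 N and no more travel, so it is home. Releasing.

Request:
move_arm([
  [[0, 0, 0, 0, 0, 0, 0], [0, 0, 0, 0, 0, 0, 0.02], [0, 0, 0, 0, 0, 0, 0.045], [0, 0, 0, 0, 0, -0.01, 0.045], [0, 0, 0, 0, 0, -0.03, 0.045]],
])

```text
time: 28.78
eef_pos: [0.5103, 0.3733, 0.0663]
tcp_rot: [0.714, 0.7, -0.004, -0.002]
contact_force: [0.8, 0.4, 1.2]
opening: 0.525
```

Request:
move_arm([
  [[0, 0, 0, -0.01, -0.01, -0.04, 0.045], [0, 0, 0, -0.04, -0.02, -0.07, 0.045], [0, 0, 0, -0.08, -0.03, -0.1, 0.045], [0, 0, 0, -0.11, -0.04, -0.13, 0.045], [0, 0, 0, -0.14, -0.05, -0.16, 0.045]],
])

```text
time: 29.4
eef_pos: [0.4586, 0.2336, 0.2298]
tcp_rot: [0.714, 0.7, -0.002, -0.002]
contact_force: [0.3, 1.2, 0.2]
opening: 0.528
```

```bash
cat > look.py <<'E'
from h import *
import sys
im,K,E=shot('wrist',sys.argv[1])
for q in sys.argv[2].split(','):
    q,x,y,a=q.split(':'); q+='_stamp'; x,y,a=float(x),float(y),np.radians(float(a))
    e=proj([x,y,.02],K,E)[0]
    rs=cut_out('wrist',q)
    if not rs: print(q,'none'); continue
    r=min(rs,key=lambda r:np.hypot(*(np.array(r['centre'])-e)))
    f=fit(q,r['pixels'],K,E,x,y,yaws=[a]); print(q,np.round(f,4),'yaw',round(np.degrees(f[2]),1),'p',round(r['p'],2))
s=get_state();print(s['time'],s['eef_pos'],s['tcp_rot'],s['opening'])
E
python3 look.py u.png hexagon:.4208:.1567:173,cross:.4182:.074:50,oblong:.389:.0163:208
```

```text
hexagon_stamp [0.4203 0.1575 3.0467 0.9319] yaw 174.6 p 0.94
cross_stamp [0.4181 0.0749 0.8661 0.8821] yaw 49.6 p 0.93
oblong_stamp [3.9230e-01 2.8000e-03 4.3466e+00 6.3510e-01] yaw 249.0 p 0.89
29.6 [0.45933338 0.2345891  0.22874431] [ 0.71455593  0.69957401 -0.00181099 -0.00165622] 0.5283503937205172
```

View pics/u.png

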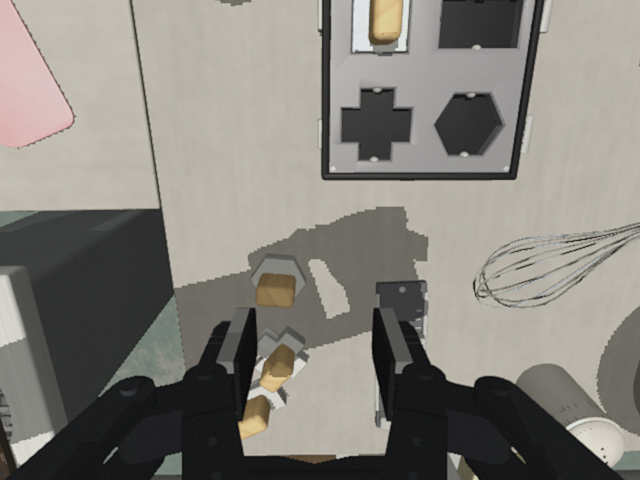

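```bash
python3 -c "
from h import *
go(.4215,.157,.12,174)"
```

```text
turn [ -0.2  -0.2 -85.2] shift [-0.0783 -0.0356  0.1089] from [0.4593 0.2346 0.2287] t 29.6
```

Request:
move_arm([
  [[0, 0, -10, -0.01, -0.005, 0, 0.05], [0, 0, -20, -0.025, -0.01, 0.01, 0.05], [0, 0, -30, -0.04, -0.018, 0.02, 0.05], [0, 0, -40, -0.055, -0.025, 0.04, 0.05], [0, 0, -50, -0.07, -0.032, 0.06, 0.05]],
])

```text
time: 30.22
eef_pos: [0.4248, 0.1655, 0.1672]
tcp_rot: [0.349, 0.937, -0.001, -0.003]
contact_force: [0.2, -0.0, 0.1]
opening: 0.583
```

```bash
python3 -c "
from h import *
go(.4215,.157,.12,174)"
```

```text
turn [ -0.2  -0.4 -34.8] shift [-0.0033 -0.0084  0.0473] from [0.4248 0.1655 0.1672] t 30.23
```

Request:
move_arm([
  [[0, 0, -10, -0.001, -0.004, 0.015, 0.05], [0, 0, -20, -0.002, -0.006, 0.03, 0.05], [0, 0, -30, -0.003, -0.008, 0.04, 0.05], [0, 0, -34.8, -0.0033, -0.0084, 0.047, 0.05], [0, 0, -34.8, -0.0033, -0.0084, 0.047, 0.05]],
])

```text
time: 30.85
eef_pos: [0.4204, 0.1574, 0.1186]
tcp_rot: [0.053, 0.999, -0.001, -0.005]
contact_force: [0.9, -0.1, 0.5]
opening: 0.587
```

```bash
python3 look.py v.png hexagon:.4208:.1567:174;python3 -c "
from h import *
go(.4215,.157,.022,174)"
```

```text
hexagon_stamp [0.4191 0.1562 3.0408 0.9396] yaw 174.2 p 0.67
30.95 [0.42126306 0.15737902 0.11978572] [ 5.28838826e-02  9.98592307e-01 -3.66969266e-04 -4.07006080e-03] 0.5823432276376985
turn [-0.1 -0.5 -0.1] shift [-0.0011 -0.0002  0.0978] from [0.4213 0.1574 0.1198] t 30.95
```

View pics/v.png

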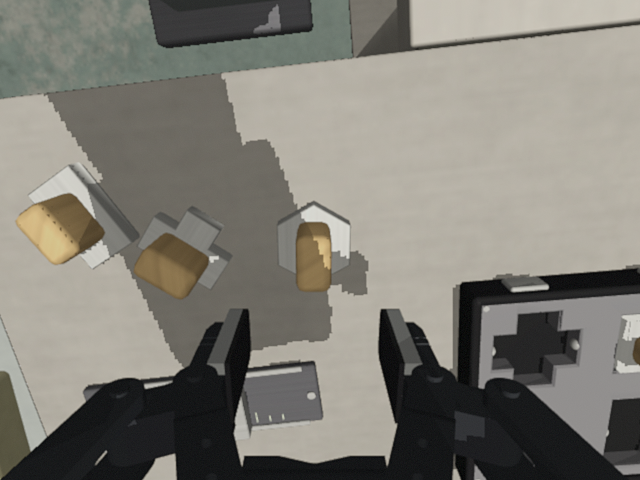

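Request:
move_arm([
  [[0, -0.5, 0, 0.001, -0.0013, 0.03, 0.05], [0, -0.5, 0, 0.001, -0.0013, 0.06, 0.05], [0, -0.5, 0, 0.001, -0.0013, 0.0978, 0.05], [0, -0.5, 0, 0.001, -0.0013, 0.0978, 0.05], [0, -0.5, 0, 0.001, -0.0013, 0.0978, 0.02]],
], force=60)

```text
time: 31.58
eef_pos: [0.4204, 0.1564, 0.0232]
tcp_rot: [0.053, 0.999, -0.0, 0.001]
contact_force: [0.5, 0.4, 0.1]
opening: 0.386
```

Request:
move_arm([
  [[0, 0, 0, 0, 0, 0, 0], [0, 0, 0, 0, 0, 0, 0], [0, 0, 0, 0, 0, 0, 0], [0, 0, 0, 0, 0, 0, 0], [0, 0, 0, 0, 0, 0, 0]],
])

```text
time: 32.2
eef_pos: [0.4217, 0.1567, 0.0247]
tcp_rot: [0.053, 0.999, -0.0, 0.002]
contact_force: [-1.2, 0.1, 6.6]
opening: 0.22
```

Request:
move_arm([
  [[0, 0, 0, 0, 0, -0.01, 0], [0, 0, 0, 0, 0, -0.03, 0], [0, 0, 0, 0, 0, -0.06, 0], [0, 0, 0, 0, 0, -0.09, 0], [0, 0, 0, 0, 0, -0.12, 0]],
])

```text
time: 32.83
eef_pos: [0.4205, 0.1566, 0.1456]
tcp_rot: [0.053, 0.999, -0.0, 0.002]
contact_force: [1.2, -0.5, -1.4]
opening: 0.228
```

```bash
python3 -c "
from h import *
print(get_state()['opening'])
go(.585,.2965,.13,178.9)"
```

```text
0.22846658330238281
turn [-0.   0.2 -5. ] shift [-0.1487  0.1565  0.0162] from [0.4205 0.1566 0.1456] t 32.83
```

Request:
move_arm([
  [[0, 0, -1, -0.02, 0.02, 0, 0], [0, 0, -2, -0.05, 0.05, 0, 0], [0, 0, -3, -0.08, 0.085, 0, 0], [0, 0, -4, -0.11, 0.12, 0, 0], [0, 0, -5, -0.135, 0.145, 0, 0]],
])

```text
time: 33.45
eef_pos: [0.5706, 0.2877, 0.1459]
tcp_rot: [0.009, 1.0, -0.0, 0.002]
contact_force: [0.5, -0.4, -0.9]
opening: 0.221
```

```bash
python3 -c "
from h import *
print(get_state()['opening'])
shot('wrist','w.png')
go(.5845,.296,.075,178.9)"
```

```text
0.2207284869181462
turn [0.1 0.4 0.1] shift [-0.0103  0.0065  0.0713] from [0.5736 0.2895 0.1462] t 33.5
```

View pics/w.png

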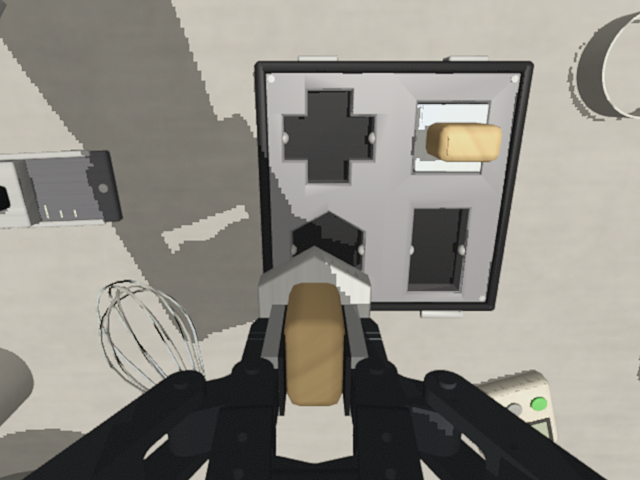

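Request:
move_arm([
  [[0, 0.2, 0, -0.006, 0.003, 0.015, 0], [0, 0.4, 0, -0.0103, 0.0065, 0.035, 0], [0, 0.4, 0, -0.0103, 0.0065, 0.055, 0], [0, 0.4, 0, -0.0103, 0.0065, 0.0713, 0], [0, 0.4, 0, -0.0103, 0.0065, 0.0713, 0]],
])

```text
time: 34.12
eef_pos: [0.5827, 0.2952, 0.0724]
tcp_rot: [0.009, 1.0, 0.0, -0.002]
contact_force: [0.0, -0.2, -0.7]
opening: 0.223
```

```bash
python3 -c "
from h import *
shot('wrist','x.png')
go(.5845,.296,.049,178.9)"
```

```text
turn [ 0.1 -0.1  0.1] shift [-0.0008  0.0004  0.0249] from [0.5837 0.2956 0.0739] t 34.17
```

View pics/x.png

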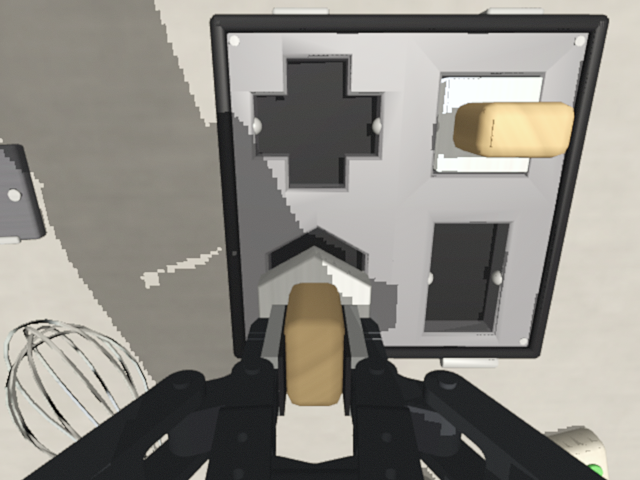

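Request:
move_arm([
  [[0, 0, 0, -0.0008, 0.0004, 0.01, 0], [0, 0, 0, -0.0008, 0.0004, 0.02, 0], [0, 0, 0, -0.0008, 0.0004, 0.026, 0], [0, 0, 0, -0.0008, 0.0004, 0.03, 0], [0, 0, 0, -0.0008, 0.0004, 0.033, 0]],
])

```text
time: 34.8
eef_pos: [0.5848, 0.2963, 0.0413]
tcp_rot: [0.009, 1.0, 0.001, -0.0]
contact_force: [0.2, 0.2, 0.8]
opening: 0.227
```

```bash
python3 -c "
from h import *
shot('wrist','y.png');print(get_state()['contact_force'])
go(.5845,.296,.036,178.9)"
```

```text
[ 1.05623969 -0.32023034 -2.09470056]
turn [ 0.1 -0.   0.1] shift [ 0.0004 -0.0002  0.0051] from [0.5849 0.2962 0.0411] t 34.85
```

View pics/y.png

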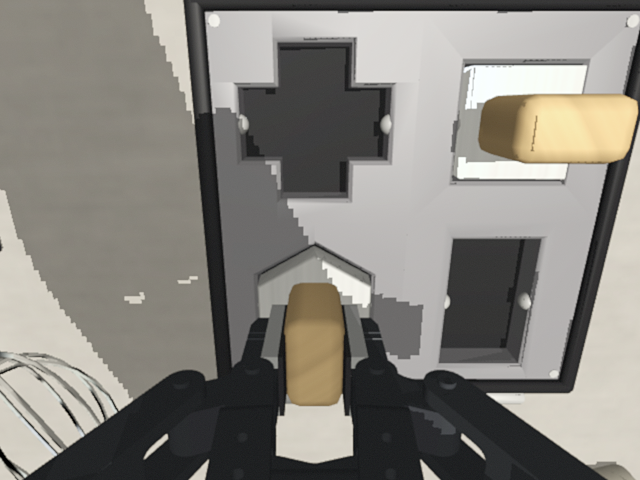

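The hexagon head is in its mouth, evenly all round. Pressing.

Request:
move_arm([
  [[0, 0, 0, 0.0003, 0, 0.003, 0], [0, 0, 0, 0.0003, 0, 0.006, 0], [0, 0, 0, 0.0003, 0, 0.009, 0], [0, 0, 0, 0.0003, 0, 0.011, 0], [0, 0, 0, 0.0003, 0, 0.012, 0]],
], force=90)

```text
time: 35.48
eef_pos: [0.5854, 0.2964, 0.0349]
tcp_rot: [0.008, 1.0, 0.0, -0.001]
contact_force: [-11.7, -4.6, 26.2]
opening: 0.218
```

Request:
move_arm([
  [[0, 0, 0, 0, 0, 0.002, 0], [0, 0, 0, 0, 0, 0.003, 0], [0, 0, 0, 0, 0, 0.004, 0], [0, 0, 0, 0, 0, 0.004, 0], [0, 0, 0, 0, 0, 0.004, 0]],
])

```text
time: 36.1
eef_pos: [0.5855, 0.2964, 0.0349]
tcp_rot: [0.008, 1.0, -0.0, -0.002]
contact_force: [-9.9, -4.4, 18.7]
opening: 0.214
```

Request:
move_arm([
  [[0, 0, 0, 0, 0, 0, 0], [0, 0, 0, 0, 0, 0, 0.02], [0, 0, 0, 0, 0, 0, 0.045], [0, 0, 0, 0, 0, -0.01, 0.045], [0, 0, 0, 0, 0, -0.04, 0.045]],
])

```text
time: 36.72
eef_pos: [0.5841, 0.2959, 0.0732]
tcp_rot: [0.008, 1.0, -0.001, -0.004]
contact_force: [-0.6, 0.5, -1.0]
opening: 0.53
```

```bash
python3 -c "
from h import *
go(.43,.13,.22,90)"
```

```text
turn [-0.4 -0.2 89.1] shift [ 0.1524 -0.1688 -0.1452] from [0.5841 0.2959 0.0732] t 36.73
```

Request:
move_arm([
  [[0, 0, 4, 0.0, 0.0, -0.03, 0.045], [0, 0, 14, 0.03, -0.03, -0.06, 0.045], [0, 0, 24, 0.06, -0.06, -0.1, 0.045], [0, 0, 34, 0.09, -0.1, -0.13, 0.045], [0, 0, 44, 0.12, -0.13, -0.145, 0.045]],
])

```text
time: 37.35
eef_pos: [0.4632, 0.1673, 0.2224]
tcp_rot: [0.385, 0.923, -0.001, -0.001]
contact_force: [0.6, -0.5, 0.4]
opening: 0.529
```

```bash
python3 -c "
from h import *
go(.43,.13,.22,90)"
```

```text
turn [-0.2  0.  44.7] shift [-0.0032 -0.0498  0.0026] from [0.4632 0.1673 0.2224] t 37.35
```

Request:
move_arm([
  [[0, 0, 10, -0.001, -0.01, 0.002, 0.045], [0, 0, 20, -0.002, -0.02, 0.002, 0.045], [0, 0, 30, -0.003, -0.03, 0.002, 0.045], [0, 0, 40, -0.003, -0.04, 0.002, 0.045], [0, 0, 44.7, -0.003, -0.05, 0.002, 0.045]],
])

```text
time: 37.98
eef_pos: [0.4296, 0.1297, 0.2211]
tcp_rot: [0.708, 0.706, -0.001, -0.0]
contact_force: [-0.9, 0.2, 0.7]
opening: 0.53
```

```bash
python3 look.py z.png cross:.4182:.074:50,oblong:.389:.0163:208
```

```text
cross_stamp [0.4171 0.0741 0.8633 0.9323] yaw 49.5 p 0.58
oblong_stamp [0.3913 0.0169 3.7107 0.732 ] yaw 212.6 p 0.6
38.125 [0.42979854 0.12988541 0.2210416 ] [ 7.06711706e-01  7.07500578e-01 -1.22257830e-03 -3.83656857e-05] 0.5300308189107484
```

View pics/z.png

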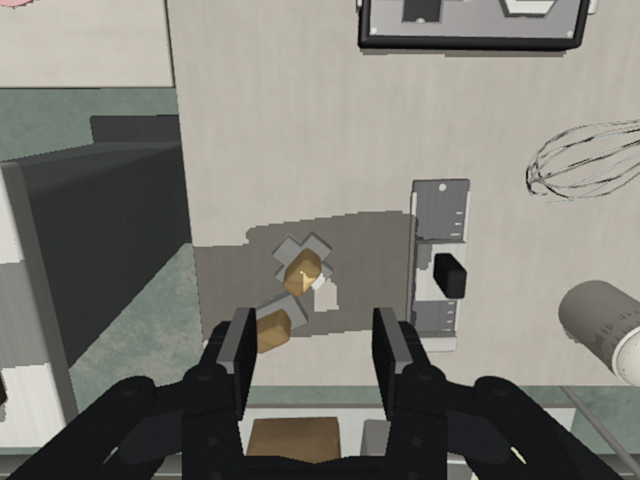

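```bash
python3 -c "
from h import *
go(.4175,.0738,.11,49.5)"
```

```text
turn [-0.1  0.1 40.6] shift [-0.0559 -0.0122  0.1112] from [0.4298 0.1299 0.221 ] t 38.12
```

Request:
move_arm([
  [[0, 0, 10, -0.015, -0.003, 0.03, 0.05], [0, 0, 20, -0.03, -0.006, 0.06, 0.05], [0, 0, 30, -0.045, -0.01, 0.09, 0.05], [0, 0, 40.6, -0.056, -0.0122, 0.111, 0.05], [0, 0, 40.6, -0.056, -0.0122, 0.111, 0.05]],
])

```text
time: 38.75
eef_pos: [0.4164, 0.0736, 0.1088]
tcp_rot: [0.908, 0.419, -0.003, -0.001]
contact_force: [-0.2, 0.1, 0.1]
opening: 0.585
```

```bash
python3 look.py aa.png cross:.4182:.074:50; python3 -c "
from h import *
print(get_state()['qpos'])
go(.4175,.0738,.024,49.5)"
```

```text
cross_stamp [0.4181 0.0739 0.8657 0.9227] yaw 49.6 p 0.81
38.85 [0.41826991 0.07391102 0.11100185] [ 9.07576106e-01  4.19886878e-01 -5.53519281e-04  5.60744472e-04] 0.5884247901704549
[-6.40288579e-02 -1.43656342e-01  2.26788154e+00 -1.77892137e-03
  1.01780602e+00  6.41060515e-01]
turn [0.  0.1 0.2] shift [-0.0005 -0.0006  0.087 ] from [0.4183 0.0739 0.111 ] t 38.85
```

View pics/aa.png

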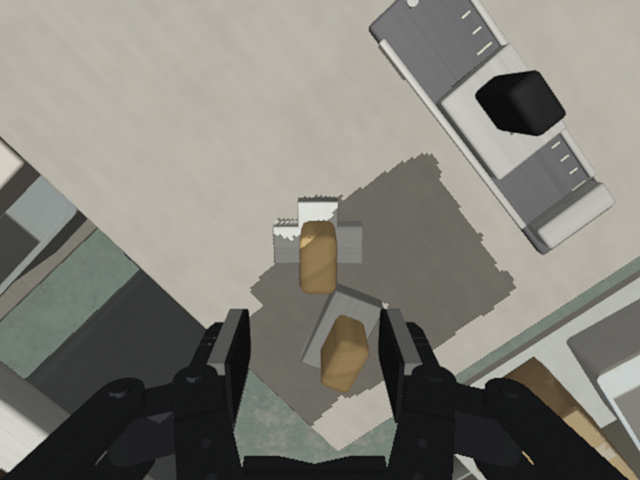

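Request:
move_arm([
  [[0, 0, 0, -0.001, -0.0005, 0.03, 0.05], [0, 0, 0, -0.001, -0.0005, 0.06, 0.05], [0, 0, 0, -0.001, -0.0005, 0.087, 0.05], [0, 0, 0, -0.001, -0.0005, 0.087, 0.05], [0, 0, 0, -0.001, -0.0005, 0.087, 0.05]],
], force=60)

```text
time: 39.48
eef_pos: [0.4188, 0.0736, 0.0256]
tcp_rot: [0.907, 0.421, 0.001, 0.001]
contact_force: [0.6, 0.7, -0.8]
opening: 0.587
```

```bash
python3 -c "
from h import *
print(get_state()['qpos'],get_state()['contact_force'])
go(.4175,.0735,.024,49.5)"
```

```text
[-6.48288870e-02  2.39740550e-02  2.30407636e+00 -2.00081298e-03
  8.10902905e-01  6.39103421e-01] [ 0.63401062  0.69650179 -0.7754862 ]
turn [ 0.2 -0.   0.2] shift [-0.0009 -0.001   0.0016] from [0.4188 0.0736 0.0256] t 39.48
```

Request:
move_arm([
  [[0, 0, 0, -0.0005, -0.001, 0.001, 0.03], [0, 0, 0, -0.0005, -0.001, 0.001, 0], [0, 0, 0, -0.0005, -0.001, 0.001, 0], [0, 0, 0, -0.0005, -0.001, 0.001, 0], [0, 0, 0, -0.0005, -0.001, 0.001, 0]],
], force=60)

```text
time: 40.1
eef_pos: [0.4193, 0.0738, 0.0262]
tcp_rot: [0.907, 0.421, 0.002, 0.002]
contact_force: [-0.6, -0.4, 6.9]
opening: 0.219
```

Request:
move_arm([
  [[0, 0, 0, 0, 0, 0, 0], [0, 0, 0, 0, 0, -0.01, 0], [0, 0, 0, 0, 0, -0.04, 0], [0, 0, 0, 0, 0, -0.08, 0], [0, 0, 0, 0, 0, -0.12, 0]],
])

```text
time: 40.72
eef_pos: [0.4179, 0.074, 0.1472]
tcp_rot: [0.907, 0.421, 0.002, 0.002]
contact_force: [0.2, -0.4, -1.1]
opening: 0.224
```

```bash
python3 -c "
from h import *
print(get_state()['opening'])
shot('wrist','ab.png')
go(.509,.2975,.14,88.9)"
```

```text
0.22351315607928124
turn [  0.8  -0.2 -39.1] shift [ 0.227  -0.0778  0.014 ] from [0.4216 0.0739 0.1532] t 40.77
```

View pics/ab.png

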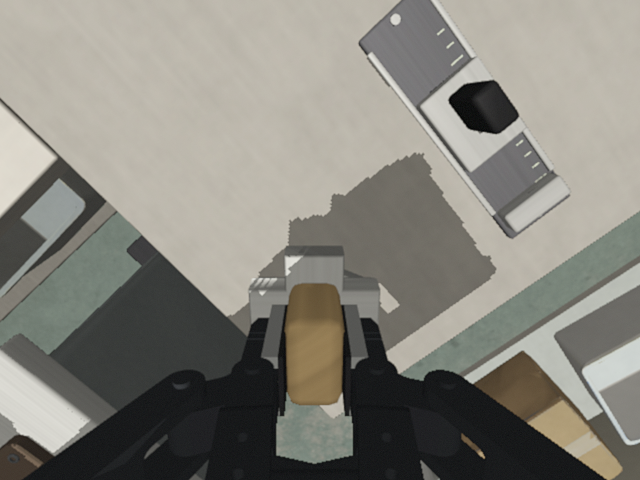

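Request:
move_arm([
  [[0, 0, -6, 0.03, -0.01, 0, 0], [0, 0, -14, 0.07, -0.024, 0, 0], [0, 0, -22, 0.11, -0.038, 0, 0], [0, 0, -30, 0.15, -0.052, 0, 0], [0.5, 0, -39, 0.19, -0.066, 0, 0]],
])

```text
time: 41.4
eef_pos: [0.4937, 0.2629, 0.1536]
tcp_rot: [0.713, 0.701, 0.002, 0.002]
contact_force: [0.6, 0.1, -0.2]
opening: 0.224
```

```bash
python3 -c "
from h import *
print(get_state()['opening'])
go(.509,.2975,.08,88.9)"
```

```text
0.223504993563319
turn [ 0.3 -0.   0.2] shift [0.0348 0.0143 0.0737] from [0.4937 0.2629 0.1536] t 41.4
```

Request:
move_arm([
  [[0.3, 0, 0.2, 0.015, 0.007, 0.01, 0], [0.3, 0, 0.2, 0.0348, 0.0143, 0.03, 0], [0.3, 0, 0.2, 0.0348, 0.0143, 0.05, 0], [0.3, 0, 0.2, 0.0348, 0.0143, 0.0737, 0], [0.3, 0, 0.2, 0.0348, 0.0143, 0.0737, 0]],
])

```text
time: 42.02
eef_pos: [0.5064, 0.2959, 0.0769]
tcp_rot: [0.714, 0.7, -0.003, -0.001]
contact_force: [0.0, 0.3, -1.2]
opening: 0.22
```

```bash
python3 -c "
from h import *
print(get_state()['opening'])
shot('wrist','ac.png')
go(.509,.2975,.052,88.9)"
```

```text
0.2197536411570986
turn [-0.2  0.  -0. ] shift [0.0011 0.0013 0.0267] from [0.5077 0.2965 0.0787] t 42.08
```

View pics/ac.png

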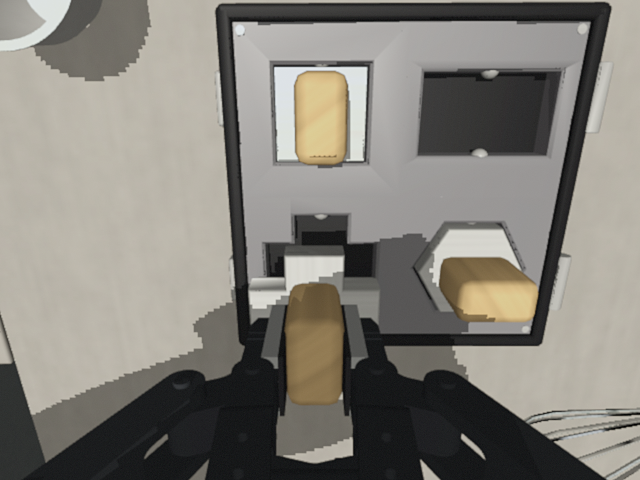

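Request:
move_arm([
  [[0, 0, 0, 0.001, 0.002, 0.006, 0], [0, 0, 0, 0.001, 0.0025, 0.012, 0], [0, 0, 0, 0.001, 0.0025, 0.018, 0], [0, 0, 0, 0.001, 0.0025, 0.022, 0], [0, 0, 0, 0.001, 0.0025, 0.022, 0]],
])

```text
time: 42.7
eef_pos: [0.5098, 0.2973, 0.0562]
tcp_rot: [0.714, 0.7, -0.002, -0.001]
contact_force: [0.8, -0.2, -1.3]
opening: 0.223
```

```bash
python3 -c "
from h import *
print(get_state()['opening'])
shot('wrist','ad.png')
go(.509,.2975,.052,88.9)"
```

```text
0.22293462026723626
turn [-0.2  0.1 -0. ] shift [ 0.0001 -0.0011  0.0045] from [0.5101 0.2974 0.0565] t 42.75
```

View pics/ad.png

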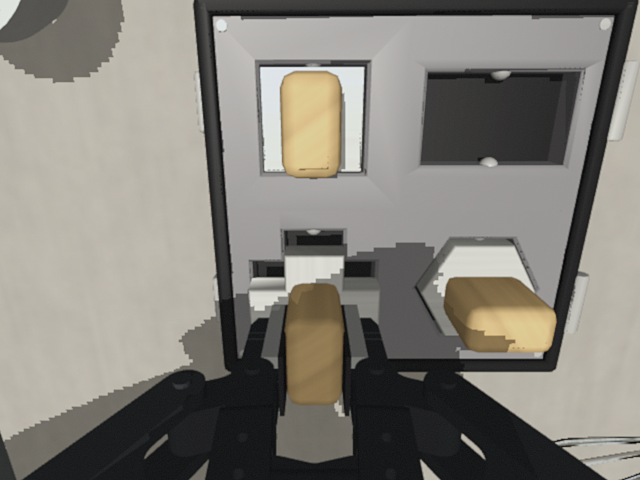

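Request:
move_arm([
  [[0, 0, 0, 0, 0, 0.004, 0], [0, 0, 0, 0, 0, 0.008, 0], [0, 0, 0, 0, 0, 0.012, 0], [0, 0, 0, 0, 0, 0.014, 0], [0, 0, 0, 0, 0, 0.014, 0]],
])

```text
time: 43.38
eef_pos: [0.5103, 0.2978, 0.0425]
tcp_rot: [0.714, 0.7, -0.001, -0.001]
contact_force: [0.8, 2.7, -1.4]
opening: 0.223
```

```bash
python3 -c "
from h import *
print(get_state()['contact_force'])
shot('wrist','ae.png')
go(.509,.2975,.036,88.9)"
```

```text
[ 0.75378526  2.66218123 -1.4027053 ]
turn [-0.1  0.  -0. ] shift [-0.0003 -0.0013  0.0065] from [0.5103 0.2977 0.0425] t 43.42
```

View pics/ae.png

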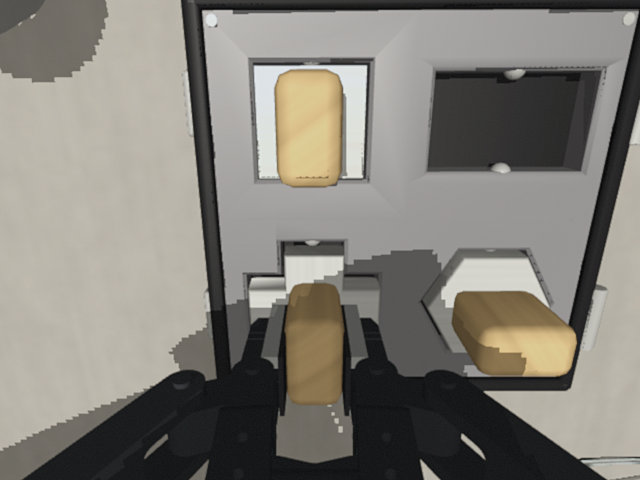

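The cross is in its mouth. Pressing.

Request:
move_arm([
  [[0, 0, 0, -0.0003, -0.0005, 0.003, 0], [0, 0, 0, -0.0003, -0.0007, 0.005, 0], [0, 0, 0, -0.0003, -0.0007, 0.008, 0], [0, 0, 0, -0.0003, -0.0007, 0.01, 0], [0, 0, 0, -0.0003, -0.0007, 0.01, 0]],
], force=90)

```text
time: 44.05
eef_pos: [0.51, 0.2977, 0.0363]
tcp_rot: [0.714, 0.7, -0.002, -0.001]
contact_force: [-8.0, -2.3, 18.7]
opening: 0.215
```

Request:
move_arm([
  [[0, 0, 0, 0, 0, 0.002, 0], [0, 0, 0, 0, 0, 0.004, 0], [0, 0, 0, 0, 0, 0.004, 0], [0, 0, 0, 0, 0, 0.004, 0], [0, 0, 0, 0, 0, 0.004, 0]],
])

```text
time: 44.68
eef_pos: [0.5101, 0.2977, 0.0363]
tcp_rot: [0.714, 0.7, -0.003, -0.001]
contact_force: [-9.3, -2.6, 21.8]
opening: 0.214
```

Request:
move_arm([
  [[0, 0, 0, 0, 0, 0, 0], [0, 0, 0, 0, 0, 0, 0.02], [0, 0, 0, 0, 0, 0, 0.045], [0, 0, 0, 0, 0, -0.01, 0.045], [0, 0, 0, 0, 0, -0.04, 0.045]],
])

```text
time: 45.3
eef_pos: [0.5088, 0.297, 0.0749]
tcp_rot: [0.714, 0.7, -0.005, -0.002]
contact_force: [-0.2, 0.1, 0.6]
opening: 0.527
```

Request:
move_arm([
  [[0, 0, 0, 0, 0, -0.03, 0.045], [0, 0, 10, -0.03, -0.01, -0.06, 0.045], [0, 0, 20, -0.07, -0.025, -0.1, 0.045], [0, 0, 30, -0.12, -0.04, -0.13, 0.045], [0, 0, 40, -0.17, -0.055, -0.14, 0.045]],
])

```text
time: 45.92
eef_pos: [0.4526, 0.1274, 0.2194]
tcp_rot: [0.911, 0.412, -0.003, 0.001]
contact_force: [1.0, -0.9, -0.7]
opening: 0.527
```

```bash
python3 -c "
from h import *
go(.44,.05,.2,30)"
```

```text
turn [ 0.   0.4 18.6] shift [-0.0663  0.0417  0.0198] from [0.4526 0.1274 0.2194] t 45.92
```

Request:
move_arm([
  [[0, 0.2, 6, -0.02, 0.012, 0.005, 0.05], [0, 0.4, 12, -0.045, 0.028, 0.01, 0.05], [0, 0.4, 18.6, -0.066, 0.0417, 0.0198, 0.05], [0, 0.4, 18.6, -0.066, 0.0417, 0.0198, 0.05], [0, 0.4, 18.6, -0.066, 0.0417, 0.0198, 0.05]],
])

```text
time: 46.55
eef_pos: [0.4404, 0.0505, 0.2005]
tcp_rot: [0.966, 0.259, 0.001, 0.0]
contact_force: [-0.4, -0.1, 0.5]
opening: 0.587
```

```bash
python3 look.py af.png oblong:.389:.0163:208
```

```text
oblong_stamp [0.3892 0.0153 3.6075 0.9397] yaw 206.7 p 0.55
46.65 [0.44050285 0.050861   0.2005238 ] [9.65658721e-01 2.59812999e-01 6.40545486e-04 1.69630517e-04] 0.5876143456482412
```

View pics/af.png

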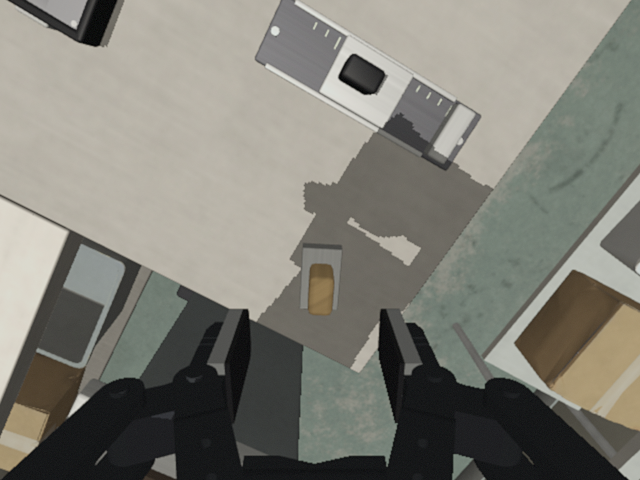

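```bash
python3 -c "
from h import *
go(.3885,.0147,.10,27)"
```

```text
turn [ 0.  -0.1  3.1] shift [-0.0632  0.0051  0.1005] from [0.4405 0.0509 0.2005] t 46.65
```

Request:
move_arm([
  [[0, 0, 1, -0.015, 0.001, 0.02, 0.05], [0, 0, 2, -0.03, 0.002, 0.04, 0.05], [0, 0, 3, -0.045, 0.003, 0.06, 0.05], [0, 0, 3, -0.06, 0.005, 0.08, 0.05], [0, 0, 3, -0.0632, 0.005, 0.1, 0.05]],
])

```text
time: 47.28
eef_pos: [0.3883, 0.0152, 0.1002]
tcp_rot: [0.972, 0.235, 0.001, 0.0]
contact_force: [-0.2, -0.8, -0.2]
opening: 0.585
```

```bash
python3 look.py ag.png oblong:.389:.0163:207;python3 -c "
from h import *
print(get_state()['qpos'])
go(.3885,.0147,.024,27)"
```

```text
oblong_stamp [0.3887 0.015  3.6059 0.929 ] yaw 206.6 p 0.59
47.375 [0.38680188 0.01560891 0.09872012] [ 9.71986474e-01  2.35031527e-01 -1.31558948e-03 -8.63174770e-04] 0.5874637756605614
[-2.23609158e-01 -2.22368775e-01  2.35911650e+00  4.44698917e-04
  1.00796939e+00  8.72446694e-01]
turn [-0.1  0.1  0.2] shift [0.0013 0.0018 0.0747] from [0.3868 0.0156 0.0987] t 47.38
```

View pics/ag.png

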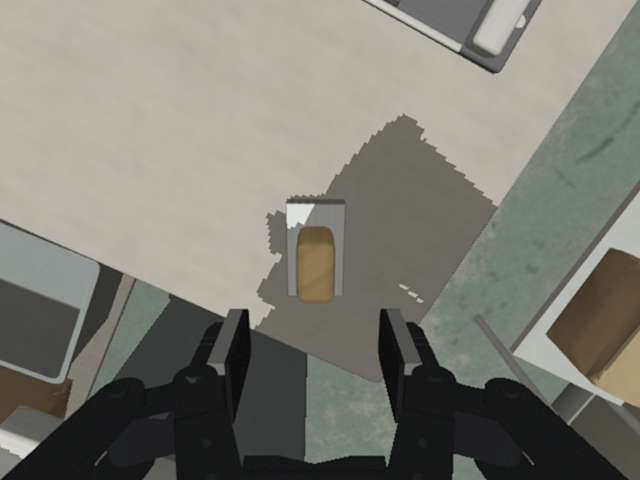

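Request:
move_arm([
  [[0, 0, 0, 0.0005, 0.0015, 0.02, 0.05], [0, 0, 0, 0.0005, 0.0015, 0.05, 0.05], [0, 0, 0, 0.0005, 0.0015, 0.0747, 0.05], [0, 0, 0, 0.0005, 0.0015, 0.0747, 0.05], [0, 0, 0, 0.0005, 0.0015, 0.0747, 0.05]],
], force=60)

```text
time: 48.0
eef_pos: [0.389, 0.0146, 0.0253]
tcp_rot: [0.972, 0.235, -0.0, -0.0]
contact_force: [0.7, -0.4, 0.1]
opening: 0.581
```

Request:
move_arm([
  [[0, 0, 0, 0, 0, 0, 0.02], [0, 0, 0, 0, 0, 0, 0], [0, 0, 0, 0, 0, 0, 0], [0, 0, 0, 0, 0, 0, 0], [0, 0, 0, 0, 0, 0, 0]],
])

```text
time: 48.62
eef_pos: [0.3903, 0.0145, 0.0267]
tcp_rot: [0.972, 0.235, 0.001, 0.0]
contact_force: [-0.9, 0.6, 7.2]
opening: 0.224
```

Request:
move_arm([
  [[0, 0, 0, 0, 0, 0, 0], [0, 0, 0, 0, 0, -0.01, 0], [0, 0, 0, 0, 0, -0.04, 0], [0, 0, 0, 0, 0, -0.08, 0], [0, 0, 0, 0, 0, -0.12, 0]],
])

```text
time: 49.25
eef_pos: [0.3895, 0.0145, 0.1478]
tcp_rot: [0.972, 0.235, 0.001, -0.0]
contact_force: [0.7, -0.6, -1.4]
opening: 0.222
```

```bash
python3 -c "
from h import *
print(get_state()['opening'])
shot('wrist','ah.png')
go(.5865,.372,.14,-1.1)"
```

```text
0.2218320706806297
turn [ 0.2 -0.6 28.3] shift [ 0.3358 -0.23    0.0153] from [0.3931 0.0138 0.1538] t 49.3
```

View pics/ah.png

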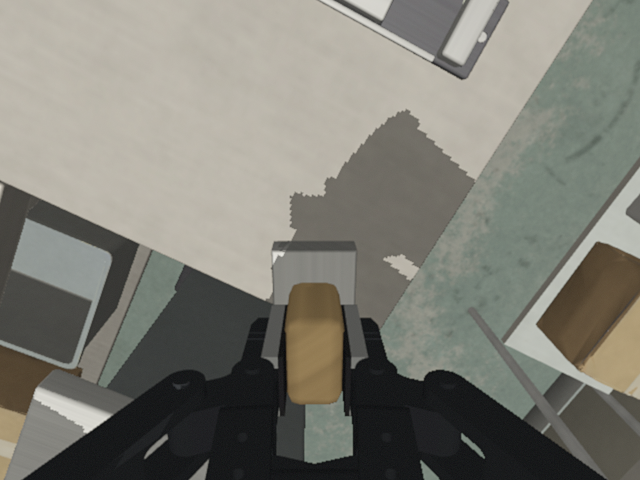

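Request:
move_arm([
  [[0, 0, 3, 0.03, -0.02, 0, 0], [0, 0, 8, 0.065, -0.045, 0, 0], [0, 0, 13, 0.1, -0.07, 0, 0], [0, 0, 18, 0.14, -0.095, 0, 0], [0, 0, 23, 0.18, -0.12, 0, 0]],
])

```text
time: 49.92
eef_pos: [0.4985, 0.2042, 0.1545]
tcp_rot: [0.999, 0.036, 0.005, 0.001]
contact_force: [-0.1, -1.0, -1.5]
opening: 0.228
```

```bash
python3 -c "
from h import *
print(get_state()['opening'])
go(.587,.372,.14,-1.1)"
```

```text
0.22798313818571941
turn [ 0.1 -0.6  5.2] shift [ 0.1001 -0.1611  0.0151] from [0.4985 0.2042 0.1545] t 49.92
```

Request:
move_arm([
  [[0, 0, 1, 0.02, -0.03, 0, 0], [0, 0, 3, 0.045, -0.07, 0, 0], [0, -0.6, 5.2, 0.07, -0.11, 0, 0], [0, -0.6, 5.2, 0.09, -0.145, 0.01, 0], [0, -0.6, 5.2, 0.1, -0.161, 0.015, 0]],
])

```text
time: 50.55
eef_pos: [0.5868, 0.3735, 0.1389]
tcp_rot: [1.0, -0.009, -0.001, 0.001]
contact_force: [0.1, -1.1, -0.6]
opening: 0.222
```

```bash
python3 -c "
from h import *
print(get_state()['opening'])
shot('wrist','ai.png')
go(.587,.372,.08,-1.1)"
```

```text
0.22242893689880963
turn [0.1 0.  0.1] shift [0.0001 0.0025 0.0582] from [0.587  0.3746 0.1382] t 50.6
```

View pics/ai.png

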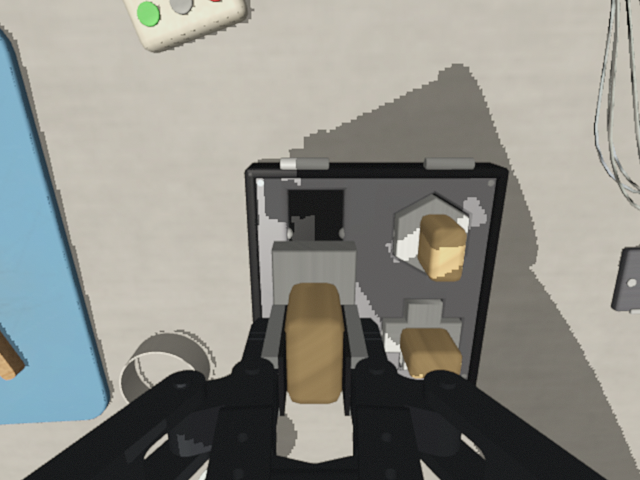

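Request:
move_arm([
  [[0, 0, 0, 0, 0.001, 0.02, 0], [0, 0, 0, 0, 0.002, 0.04, 0], [0, 0, 0, 0, 0.002, 0.06, 0], [0, 0, 0, 0, 0.002, 0.076, 0], [0, 0, 0, 0, 0.002, 0.076, 0]],
])

```text
time: 51.22
eef_pos: [0.5856, 0.3715, 0.0597]
tcp_rot: [1.0, -0.009, -0.002, 0.002]
contact_force: [0.5, 0.3, -0.9]
opening: 0.222
```

```bash
python3 -c "
from h import *
print(get_state()['opening'])
shot('wrist','aj.png')
go(.587,.372,.048,-1.1)"
```

```text
0.22217149896574914
turn [0.1 0.1 0.1] shift [ 0.0005 -0.      0.0133] from [0.5866 0.372  0.0613] t 51.27
```

View pics/aj.png

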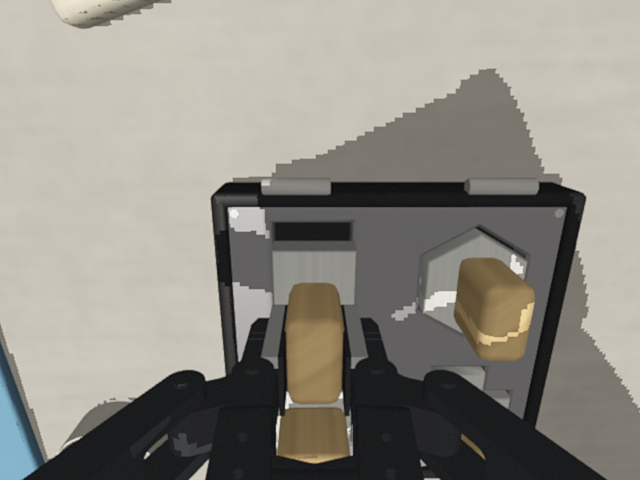

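Request:
move_arm([
  [[0, 0, 0, 0.0005, -0.0007, 0.005, 0], [0, 0, 0, 0.0005, -0.0007, 0.009, 0], [0, 0, 0, 0.0005, -0.0007, 0.013, 0], [0, 0, 0, 0.0005, -0.0007, 0.016, 0], [0, 0, 0, 0.0005, -0.0007, 0.017, 0]],
])

```text
time: 51.9
eef_pos: [0.5871, 0.3724, 0.0443]
tcp_rot: [1.0, -0.009, -0.001, 0.002]
contact_force: [-1.1, -2.0, 0.6]
opening: 0.224
```

```bash
python3 -c "
from h import *
print(get_state()['contact_force'])
shot('wrist','ak.png')
go(.587,.372,.0367,-1.1)"
```

```text
[-1.13286535 -1.96289832  0.62859633]
turn [0.2 0.1 0.1] shift [-0.      0.0003  0.0075] from [0.5871 0.3723 0.0442] t 51.95
```

View pics/ak.png

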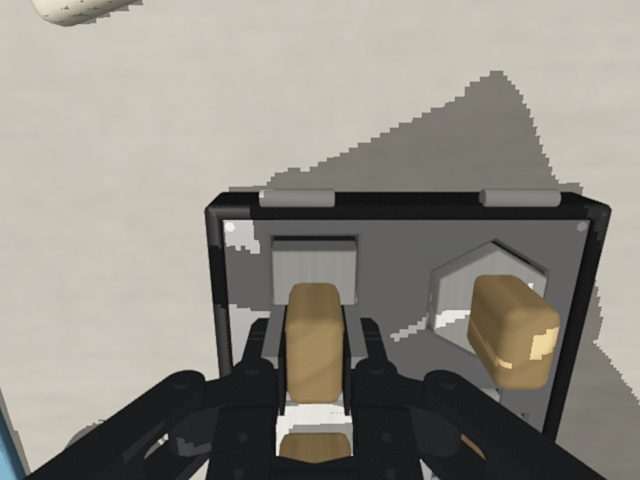

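The oblong head is in its mouth too. Pressing.

Request:
move_arm([
  [[0, 0, 0, 0, 0.0002, 0.003, 0], [0, 0, 0, 0, 0.0002, 0.006, 0], [0, 0, 0, 0, 0.0002, 0.009, 0], [0, 0, 0, 0, 0.0002, 0.011, 0], [0, 0, 0, 0, 0.0002, 0.011, 0]],
], force=90)

```text
time: 52.58
eef_pos: [0.5876, 0.3725, 0.0368]
tcp_rot: [1.0, -0.009, -0.001, 0.002]
contact_force: [-5.2, -3.9, 13.2]
opening: 0.22
```

Request:
move_arm([
  [[0, 0, 0, 0, 0, 0.002, 0], [0, 0, 0, 0, 0, 0.004, 0], [0, 0, 0, 0, 0, 0.004, 0], [0, 0, 0, 0, 0, 0.004, 0], [0, 0, 0, 0, 0, 0.004, 0]],
])

```text
time: 53.2
eef_pos: [0.5877, 0.3725, 0.0369]
tcp_rot: [1.0, -0.009, -0.002, 0.002]
contact_force: [-6.8, -4.6, 16.6]
opening: 0.216
```

Request:
move_arm([
  [[0, 0, 0, 0, 0, 0, 0], [0, 0, 0, 0, 0, 0, 0.02], [0, 0, 0, 0, 0, 0, 0.045], [0, 0, 0, 0, 0, -0.01, 0.045], [0, 0, 0, 0, 0, -0.04, 0.045]],
])

```text
time: 53.82
eef_pos: [0.5863, 0.3721, 0.0751]
tcp_rot: [1.0, -0.009, -0.004, 0.003]
contact_force: [-0.6, 0.8, -0.3]
opening: 0.526
```

Request:
move_arm([
  [[0, 0, 0, 0, 0, -0.03, 0.045], [0, 0, -10, -0.01, 0.03, -0.06, 0.045], [0, 0, -20, -0.03, 0.06, -0.1, 0.045], [0, 0, -30, -0.05, 0.1, -0.14, 0.045], [0, 0, -40, -0.07, 0.13, -0.16, 0.045]],
])

```text
time: 54.45
eef_pos: [0.5159, 0.2436, 0.2403]
tcp_rot: [0.942, 0.336, -0.002, 0.002]
contact_force: [-0.4, -0.3, 0.0]
opening: 0.523
```

```bash
python3 -c "
from h import *
go(.53,.2,.24,90)"
```

```text
turn [ -0.    0.3 -50.7] shift [-0.0167  0.0426  0.0005] from [0.5159 0.2436 0.2403] t 54.45
```

Request:
move_arm([
  [[0, 0, -10, -0.003, 0.008, 0, 0.045], [0, 0, -20, -0.006, 0.016, 0, 0.045], [0, 0, -30, -0.01, 0.025, 0, 0.045], [0, 0, -40, -0.014, 0.035, 0, 0.045], [0, 0, -50, -0.0167, 0.0426, 0, 0.045]],
])

```text
time: 55.08
eef_pos: [0.5302, 0.1997, 0.2412]
tcp_rot: [0.709, 0.705, -0.002, 0.001]
contact_force: [0.1, 0.6, 0.2]
opening: 0.523
```

Run:
```python
from h import *
im,K,E=shot('wrist','al.png')
cx,cy,a=.5480,.3345,-.0198
T=dict(square_stamp=(-.038,.038,np.pi/2),oblong_stamp=(.038,.038,0),hexagon_stamp=(.038,-.038,0),cross_stamp=(-.038,-.038,np.pi/2))
for q,(dx,dy,t) in T.items():
    p=rot(np.array([[dx,dy,0.]]),cx,cy,a)[0]
    e=proj([p[0],p[1],.04],K,E)[0]
    rs=cut_out('wrist',q)
    if not rs: print(q,'none'); continue
    r=min(rs,key=lambda r:np.hypot(*(np.array(r['centre'])-e)))
    for z in (.010,.015):
        # only part above insert visible: clip head to z>=14mm
        P=[]
        for h in parts(q)[:-1]: h=h[h[:,2]>=.018-1e-9]; P.append(np.r_[h,h-[0,0,.024-z-.0 if False else .004]])
        P.append(parts(q)[-1])
        f=fit(q,r['pixels'],K,E,p[0],p[1],z0=z,yaws=[t+a],part=P); print(q,z,np.round(f,4),'rel',np.round((np.array(f[:2])-p[:2])*1e3,1),round(r['p'],2))
for r in cut_out('wrist','case')[:1]:
    g=fit('case',r['pixels'],K,E,.546,.333,yaws=[0.]); print(np.round(g,4))
s=get_state();print(s['time'],s['eef_pos'])
for c in ['scene','side']:
    i,_,_=shot(c)
    b=dict(scene=(130,330,200,460),side=(170,370,250,420))[c]
    cv2.imwrite(f'pics/al_{c}.png',cv2.resize(i[b[0]:b[1],b[2]:b[3]],None,fx=3,fy=3)[:,:,::-1])
```

```text
square_stamp 0.01 [0.509  0.3724 1.5562 0.9444] rel [-1.7 -0.8] 0.76
square_stamp 0.015 [0.5097 0.3715 1.5488 0.9367] rel [-1.1 -1.8] 0.76
oblong_stamp 0.01 [ 0.5857  0.3708 -0.017   0.8225] rel [-1.  -0.9] 0.71
oblong_stamp 0.015 [ 0.5841  0.3699 -0.0161  0.8208] rel [-2.6 -1.9] 0.71
hexagon_stamp 0.01 [ 0.5831  0.2959 -0.0104  0.9644] rel [-2.1  0.1] 0.79
hexagon_stamp 0.015 [0.5824 0.2954 0.0051 0.9435] rel [-2.9 -0.4] 0.79
cross_stamp 0.01 [0.5091 0.2976 1.5557 0.9453] rel [-0.1  0.3] 0.64
cross_stamp 0.015 [0.5093 0.2972 1.5538 0.9202] rel [ 0. -0.] 0.64
[ 0.5469  0.334  -0.0238  0.7441]
55.375 [0.52990652 0.20033824 0.24068932]
```

View pics/al.png

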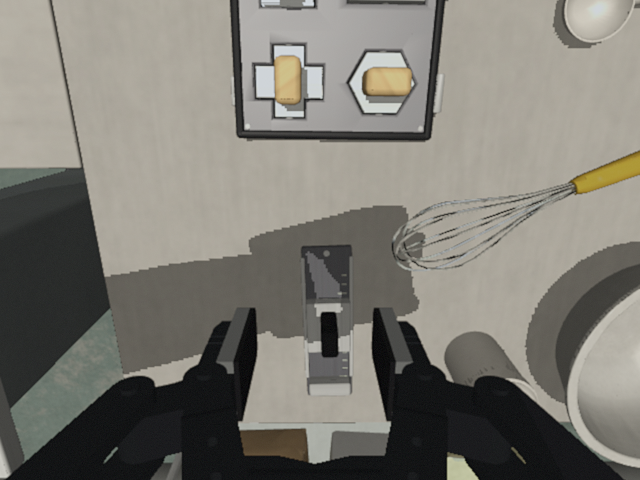

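View pics/al_scene.png

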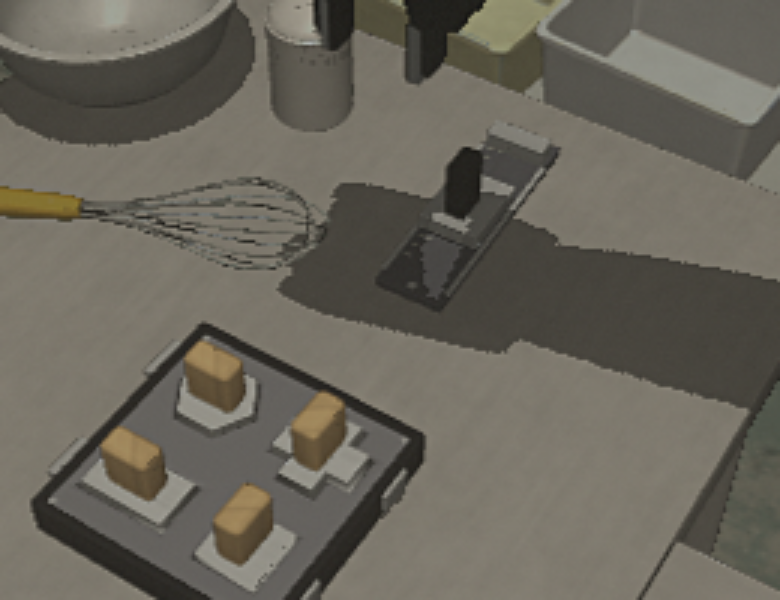

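View pics/al_side.png

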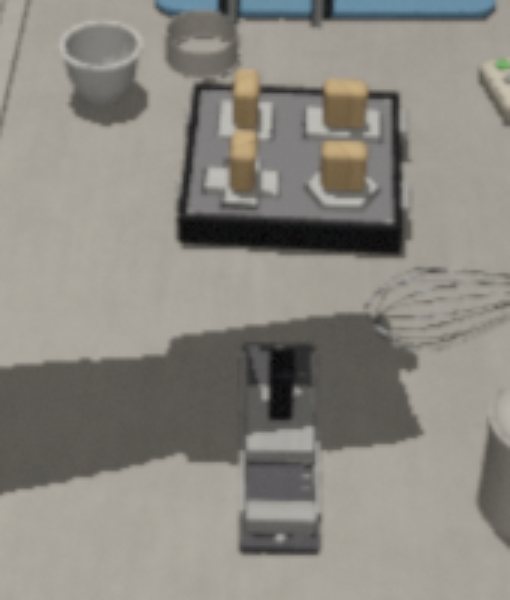

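Run:
```python
from h import *
im=cv2.imread('pics/al.png'); cv2.imwrite('pics/am.png',cv2.resize(im[290:405,290:365],None,fx=5,fy=5,interpolation=cv2.INTER_NEAREST))
K,E=cam('wrist')
np.save('/tmp/E.npy',E)
for r in range(290,405,5): print(r,np.round(onplane((330,r),K,E,.022)[1],4),end=' ')
```

```text
290 0.1093 295 0.1039 300 0.0985 305 0.093 310 0.0875 315 0.0819 320 0.0763 325 0.0706 330 0.0649 335 0.0591 340 0.0532 345 0.0473 350 0.0414 355 0.0354 360 0.0293 365 0.0232 370 0.017 375 0.0108 380 0.0045 385 -0.0019 390 -0.0083 395 -0.0148 400 -0.0214
```

View pics/am.png

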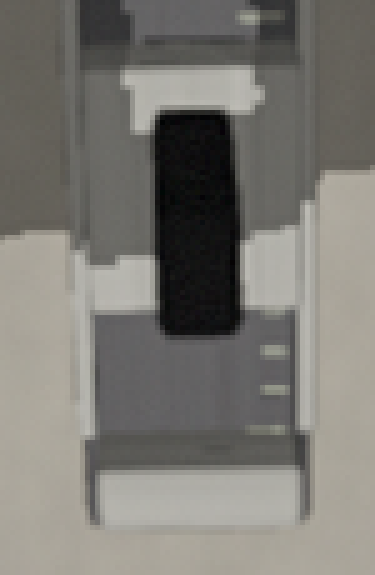

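The jaw's edge is at row 352 and the fixed face at row 384, which gives an opening of about 39.6 mm. All four stamps sit in their cutouts, and the cup and ring have not moved. Handing in.

```bash
python3 -c "
from plant import *
print(ticket.sign_off()); print(get_state()['time'])"
```

```text
the job is handed in; nothing more can be done
None
the job is handed in; nothing more can be done
```

I set the slide gauge on the square stamp and packed all four stamps into their own cutouts. I then handed the job in; the run had used about 55 s of the 208 s.

- **Gauge:** I opened the sliding jaw, stood the square stamp on the bed and closed the jaw on it. I held it at roughly 8 to 12 N for about a second and then took the stamp out. In the last picture the opening measures about 39.6 mm; counting the arm's travel gave about 38.7 mm. Both are inside 37.5 to 42.5 mm.
- **Stamps:** I pressed each one with 17 to 22 N until it stopped, at most 0.3 mm from the height expected at the cutout floor. The oblong had been knocked inwards to about 0.39 m from the base, closer than the stated 0.425 m reach, but the arm reached it with no trouble.
- **Last checks:** The scene and side pictures show all four stamps upright and flush in the case. The cup and ring were still in place. Nothing touched the gripper.
- **Checks that agreed less well:** The last fitted stamp positions lay up to 2.2 mm from the cutout centres. The oblong's outline fitted only loosely because it was partly outside the picture, and so did the case's. The camera calibration is good only to about 2 mm, and the cutouts leave just 1.5 mm of play a side, so I took these as measuring error.

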